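# Set up the filling stand: couple the tube holder and load the tube

### The arm

A 6-joint arm with a two-finger parallel gripper is mounted at the origin on the work surface. World frame = base frame: x ahead of the robot, y to its left, z up, the work surface at z = 0. Lengths are in m, angles in degrees, forces in N, time in s.
With the tool pointing down it reaches from about 0.4 to 0.825 m from the base axis. Payload 7 kg.
Tool frame: the origin (TCP) lies midway between the tips of the shut fingers; the grasp point (between the pads) lies 19 mm behind it (r.grip_point_offset is the z of the grasp point in the tool frame, in m); z points along the fingers, y is the line along which they close (so a half turn about z gives the same grasp; the last joint's range is limited). The gripper opens to 88 mm and grips with 3 to 60 N. Pads are 19 mm wide; open, the fingers measure 130 mm over their backs; the gripper's body (78 mm by 193 mm) begins 47 mm behind the grasp point.
Start: joints at [90.934, 20.546, 0.682, 0, -70.136, -16.507], TCP at [0.181, 0.65, 0.202] pointing down, gripper open.
Joint ranges: [-176.03, 176.03], [-82.01, 121.73], [-58.28, 71.71], [-173.87, 95.51], [-174.79, -0.11], [-173.66, 173.66]. Speed limits (degrees/s): [136.94, 136.94, 172.46, 180, 180, 180].

### API

Orientations are given as [roll, pitch, yaw] about the fixed x, y, z axes, in that order (R = Rz(yaw) Ry(pitch) Rx(roll)).
In Python, from plant import r, viewer, recognise, outline_of, pinpoint gives the robot as it stands.
- The arm moves only by the tool move_arm, never from a script. Its argument "targets" is a list of rows, each a list of 2 entries, a list of its own where there are three numbers: the shift along the tool's x, y, z in cm, then the turn, a rotation vector about the tool's x, y, z in rad. A call has 1 to 5 rows; each row is the pose to reach, as a shift and turn from the pose commanded when the call began, along the tool's axes at that moment; what a row does not reach only later rows make up. A row lasts 1/8 s, in which the tool goes at most 62.5 mm and 10.7 degrees, less where a joint would pass 70% of its speed; a pose out of reach is approached as far as the arm can. A call with a gripper value outside its range is refused whole. "jaw" is the finger opening in cm, from 0 to 8.76, set as the call begins (left out, the last holds). The fingers move at their own pace and stop on an object; "squeeze" is the grip in N (left out, the last holds). Time passes only in rows, so rows that repeat a pose let the fingers close. It gives the time, the measured TCP pose, the force, the opening and the grip force at its end, in the units of the state.
- r.get_state(): the state, without advancing time (a new reading comes with each control period).
- viewer.capture(name): name is "scene" or "top" or "wrist"; returns a dict with "image" (480x640x3 uint8, blue, green, red), "intrinsics" (3x3 intrinsics, pixels), "camera_from_world" (4x4, takes a point from world to camera coordinates). Camera axes: x right, y up, looking along -z (the intrinsics and any distortion apply to the point x, -y, -z); pixel columns grow to the right and rows downward; lengths in m; the calibration is good to about 2 mm. The wrist camera is an equidistant fisheye: a pixel r from the principal point sees the ray r / f radians off the axis. A picture is of the moment at which its call begins. There is no depth.
- r.close_job(): hands the job in; it is judged then, once.
Trained networks look in the newest picture that a camera, given by its name, has taken for a name from the list of things; names that differ only in an ending like _2 or _b are one class to them, and where a whole thing is asked for, a point or a joint stands for the part that bears it (a point fixed in the world has none). Each returns a list of dicts, best first, with "score" (0 to 1); they miss things now and then, are a little off and sometimes report something else, mostly with a low value. They report only what shows in the picture. A call takes as long as a camera call. They do not tell look-alikes from the thing itself.
- recognise(label, camera): "box" ([left, top, right, bottom] in pixels, round what is visible of it).
- outline_of(label, camera): "mask" (480x640 bool, what is visible of it) and "box" ([left, top, right, bottom] in pixels, round what is visible of it).
- pinpoint(label, camera): "location" ([row, column] in pixels: a listed point, or the origin of a listed thing).
The state is a dict: "time_s": time; "joints": joint angles; "qd": joint speeds; "joint_torque": joint torques, N m; "tcp_pos": TCP position; "eef_rot": TCP orientation; "contact_force": force on the tool from outside, world axes, zero at the start; "moment": the same for the moment, N m; "gripper_width": finger opening in m; "gripper_force": force on a finger pad.
Only numpy, scipy, OpenCV 4.12 (cv2) and the standard library are available. Lean on these libraries where they do the work, as an engineer would, in place of code of your own. Each camera call takes 0.05 s, during which the arm holds its last target. There are 200 camera calls.

### The job

Set up the rolling bench's filling stand. Holding the tube holder by its grip block, lower it (do not drop it) with its socket over the steel ball until its runners sit flat on the stand's round platform, then press the holder's raised latch lever fully down. After that, fetch the flanged filling tube from the bamboo tray and slide it sideways, flange down, into the holder's slotted bracket until it is fully home, and leave it standing there upright, without shifting or tipping the jar, bottle, pot or small box.

Things in the scene. Friction and masses are not known exactly. Their poses are not given: they have to be found in the camera images.
- ball_center (a point): Centre of the steel ball (34 mm) on the fixed stand: a dark round steel platform 136 mm across, its flat top 30 mm above the bench and 25 mm below the ball's centre; the ball stands on a 14 mm thick neck in its middle, ball top 72 mm above the bench. The holder may sit on it at any yaw.
- cup_center (a point): Loose aluminium tube holder (0.5-0.7 kg): point on the axis of its downward-open socket (39 mm bore, 49 mm high), 25 mm above its underside; meets the ball's centre when seated. Axes: z up, +x to grip block and bracket, -x to lever. Stands upright on two runners (x -52 to 55 mm from the socket axis, 72 mm over both, 8 mm high). Reaches 81 mm behind that axis (92 lever down), 100 mm ahead.
- holder_grip (a point): Place to grip the holder: in its upright grip block, 38 mm along the holder's +x from the socket axis, 72 mm above the underside. The block is 26 mm wide along the holder's y (grip it across this), 29 mm along x, its top 84 mm above the underside; the rest of the holder is below 49 mm except the lever (raised tip 87 mm). Same axes as the holder.
- lever (a joint): Latch lever, rad: 0 = fully raised (34 degrees above level), 0.6 = fully down (level). Starts at 0 to 0.12. It stays where it is left (stiff hinge, 0.08 N m: 3 to 6 N near the tip, less if the push follows the tip's arc, down and outward). Below the hinge a hooked toe swings under the ball as the lever goes down, so it must be up while the socket is lowered.
- lever_tip (a point): Upper face of the steel lever at its 24 mm wide end paddle, 60 mm from the hinge axis (lever ends at 64); this face is 6 mm above the hinge's level when down. The hinge axis runs along the holder's y, 28 mm along -x from the socket axis, 46 mm above the underside. Lever down: upper face level, 52 mm above the underside. Press it near the tip, 45 to 60 mm from the hinge.
- slot_seat (a point): Where the tube's centre (half-way up) belongs when home in the holder's bracket: 74.5 mm along +x from the socket axis, 57 mm above the underside; holder's axes. Shelf top 22 mm, slotted plate 31 to 35 mm above the underside; slot 27 mm wide, channel under the plate 42 mm wide, both open only at the +x end, 100 mm from the socket axis: the tube enters along -x, flange between shelf and plate.
- tube_mid (a point): Loose steel filling tube, upright on the round bamboo tray: 22 mm diameter, 70 mm tall, 0.06-0.13 kg, with a round flange 36 mm across, 4 mm thick at its foot. The point is on its axis half-way up, 35 mm above the foot; z is its axis, up. Tray floor 6 mm thick, rim 14 mm high, 210 mm across.
- jar: Bystander: closed green glass jar, 48 mm diameter, 70 mm tall, standing on the tray beside the tube; origin at the centre of its underside.
- bottle: Bystander: clear water bottle with blue cap, 66 mm diameter, 150 mm tall, standing close to the stand on the robot's side; origin at the centre of its underside.
- pot: Bystander: dark lacquered lidded pot, 64 mm diameter, 58 mm tall, standing close to the stand on the side away from the robot; origin at the centre of its underside.
- caddy: Bystander: small black lacquer round box, 40 mm diameter, 50 mm tall, standing on the tray beside the tube; origin at the centre of its underside.
There are look-alikes about, which are no part of the job. What is shaped like the part that bears cup_center but green is not meant. Of the things that look like the part that bears ball_center, the larger one is meant.

How it is judged (in metres and radians):
On the way, in this order (a step that is already met when the one before it is completed fails the run):
1. the holder, held by the gripper and upright, is lowered over the ball to within 12 mm of its seat (distance between cup_center and ball_center below 0.012 m and contact force between the fingers and holder above 0.5 N and angle between cup_center's own z axis and vertical below 0.15 rad).
2. the holder sits flat on the platform, socket over the ball within 5 mm, lever still up (distance between cup_center and ball_center below 0.005 m and angle between cup_center's own z axis and vertical below 0.06 rad and value of joint lever below 0.3 rad), for 0.2 s.
3. the latch lever is pressed down (0.52 rad or more) with the holder seated (distance between cup_center and ball_center below 0.005 m and value of joint lever above 0.52 rad), for 0.2 s.
4. after that, the tube stands fully home in the slot (distance between tube_mid and slot_seat below 0.008 m and angle between tube_mid's own z axis and vertical below 0.1 rad), for 0.1 s.
At the end, for the whole second after the job is handed in: The holder sits on the stand with its socket within 5 mm of the ball's centre and upright within 0.06 rad, its lever down (0.52 rad or more), the tube's centre within 8 mm of its home in the slot and upright within 0.1 rad, everything released and at rest (all of step 3 and all of step 4 and angle between cup_center's own z axis and vertical below 0.06 rad and linear speed of each of tube, holder below 0.02 m/s); the robot touches nothing.
It fails at once if the jar, bottle, pot or small box is shifted more than 30 mm or tipped more than 0.4 rad (distance of any of jar, bottle, pot, caddy from where it was at the start of the episode above 0.03 m or angle between any of jar, bottle, pot, caddy's own z axis and vertical above 0.4 rad).
It also fails if it takes over 61 s, if anything falls off the work surface, if the arm or the gripper's body presses on something with over 40 N, if the wrist force passes 120 N, or if a joint passes its speed limit or range.

## Working session

There is one attempt and no reset: what is moved stays moved. The work goes in short steps, Python scripts to look and compute and a tool call to move; the robot and the scene stay as the last step left them, time stands still between calls to the robot, and variables do not carry over. Pictures are saved under pics/ and viewed, at most 10 in all, crops included, and the job is handed in when it is done.

Besides the shell and the picture viewer there is one more tool, called after "Call:" as name(argument=value, ...), one argument or row to a line, values as JSON. move_arm: Moves the arm, as the interface text tells. Its arguments: {"type":"object","properties":{"targets":{"type":"array","items":{"type":"array"}},"jaw":{"type":"number"},"squeeze":{"type":"number"}},"required":["targets"]}

```bash
mkdir -p pics; ls
cat > h.py <<'E'
import numpy as np, cv2
from plant import r, viewer, recognise, outline_of, pinpoint
from scipy.spatial.transform import Rotation as R
def ray(c,px):
    K=np.array(c["intrinsics"]);T=np.array(c["camera_from_world"])
    u,v=px[1],px[0]
    x=(u-K[0,2])/K[0,0];y=(v-K[1,2])/K[1,1]
    if c.get("fish"):
        t=np.hypot(x,y); s=np.sin(t)/t if t>1e-9 else 1; d=np.array([x*s,-y*s,-np.cos(t)])
    else: d=np.array([x,-y,-1.])
    d=T[:3,:3].T@d; o=-T[:3,:3].T@T[:3,3]
    return o,d/np.linalg.norm(d)
def cap(n):
    c=viewer.capture(n); c["fish"]=(n=="wrist"); return c
def tri(rays):
    A=np.zeros((3,3));b=np.zeros(3)
    for o,d in rays:
        P=np.eye(3)-np.outer(d,d);A+=P;b+=P@o
    p=np.linalg.solve(A,b)
    return p,[np.linalg.norm((np.eye(3)-np.outer(d,d))@(p-o))*1000 for o,d in rays]
def atz(c,px,z):
    o,d=ray(c,px); return o+d*(z-o[2])/d[2]
def proj(c,p):
    K=np.array(c["intrinsics"]);T=np.array(c["camera_from_world"])
    q=T[:3,:3]@np.array(p)+T[:3,3]; x,y,z=q[0],-q[1],-q[2]
    if c["fish"]:
        t=np.arctan2(np.hypot(x,y),z); s=t/np.hypot(x,y); return K[1,1]*y*s+K[1,2],K[0,0]*x*s+K[0,2]
    return K[1,1]*y/z+K[1,2],K[0,0]*x/z+K[0,2]
def toolmove(p,rot=None):
    "cm shift & rotvec in tool frame from measured pose"
    s=r.get_state(); R0=R.from_euler('xyz',s["eef_rot"],degrees=True)
    d=R0.inv().apply(np.array(p)-s["tcp_pos"])*100
    t=(R0.inv()*rot).as_rotvec() if rot is not None else None
    return d,t
E
python3 - <<'E'
from h import *
print(r.get_state())
for n in ["scene","top","wrist"]:
    c=cap(n); cv2.imwrite(f"pics/{n}0.png",c["image"])
    print(n,np.array(c["intrinsics"]).tolist(), np.round(ray(c,(240,320)),3).tolist(),c.keys())
    for l in ["ball_center","cup_center","holder_grip","lever_tip","slot_seat","tube_mid","jar","bottle","pot","caddy"]:
        print(l,[(np.round(k["location"]).tolist(),round(k["score"],2),np.round(atz(c,k["location"],0.05),3).tolist()) for k in pinpoint(l,n)])
E
```

```text
pics
{'time_s': 0.0, 'joints': array([ 9.09333067e+01,  2.05913387e+01,  6.33915405e-01, -1.99461525e-02,
       -7.01332355e+01, -1.65075016e+01]), 'qd': array([-0.01769506,  0.00412284, -0.0522198 ,  0.02089156,  0.07566886,
       -0.0566949 ]), 'joint_torque': array([-1.53086468e-03, -5.82713270e+01,  2.93062896e+01,  6.99726686e+00,
        6.84000668e-03, -1.57679519e-04]), 'tcp_pos': array([0.18110928, 0.64971865, 0.2012254 ]), 'eef_rot': array([ 1.79907750e+02, -7.78461019e-03, -1.55809819e+01]), 'contact_force': array([-0.20603199,  0.34811902, -0.56364217]), 'moment': array([-0.05667614, -0.04939678, -0.02818455]), 'gripper_force': 0.0, 'gripper_width': 0.08746917289824707}
scene [[539.3001879810797, 0.0, 317.1941148164167], [0.0, 539.3001879810797, 238.22822726866963], [0.0, 0.0, 1.0]] [[1.036, 0.643, 0.754], [-0.445, -0.606, -0.659]] dict_keys(['image', 'intrinsics', 'camera_from_world', 'fish'])
ball_center [([241.0, 339.0], 0.81, [0.531, 0.021, 0.05]), ([188.0, 354.0], 0.75, [0.397, -0.101, 0.05])]
cup_center [([230.0, 190.0], 0.87, [0.756, -0.183, 0.05]), ([190.0, 263.
[... 1320 characters left out ...]
[128.0, 439.0], 0.77, [0.819, -0.245, 0.05]), ([272.0, 429.0], 0.63, [0.502, -0.211, 0.05])]
tube_mid [([278.0, 219.0], 0.5, [0.487, 0.223, 0.05])]
jar [([268.0, 181.0], 0.87, [0.508, 0.302, 0.05])]
bottle [([314.0, 305.0], 0.69, [0.415, 0.045, 0.05])]
pot [([205.0, 324.0], 0.8, [0.645, 0.007, 0.05])]
caddy [([311.0, 179.0], 0.84, [0.421, 0.301, 0.05])]
wrist [[371.64829954431775, 0.0, 317.3069828192979], [0.0, 371.64829954431775, 237.31944161878548], [0.0, 0.0, 1.0]] [[0.259, 0.628, 0.384], [-0.297, 0.075, -0.952]] dict_keys(['image', 'intrinsics', 'camera_from_world', 'fish'])
ball_center []
cup_center []
holder_grip []
lever_tip []
slot_seat []
tube_mid []
jar []
bottle []
pot []
caddy []
```

View pics/scene0.png

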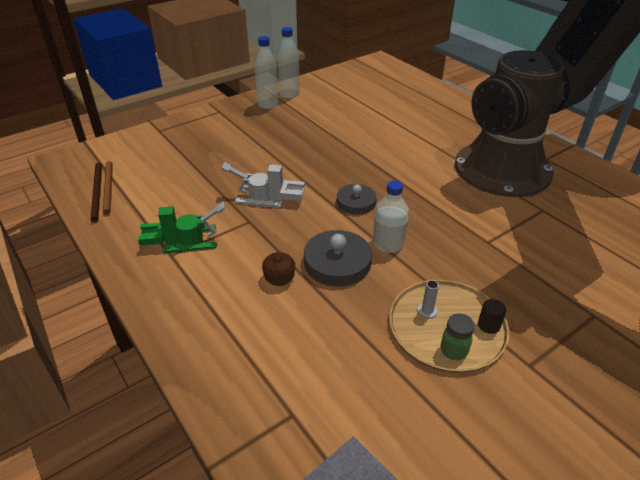

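View pics/top0.png

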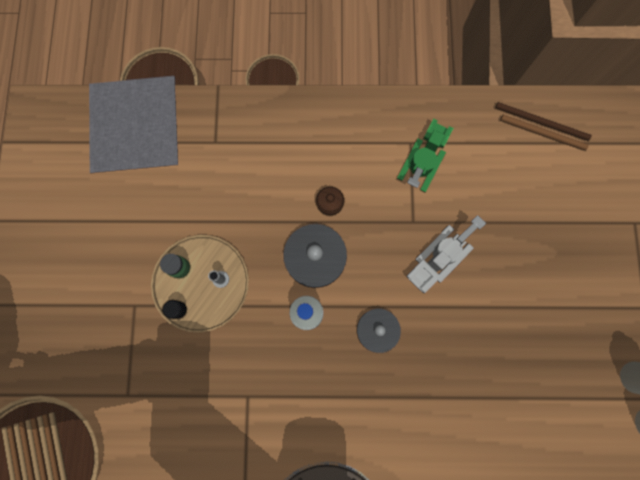

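The scene view shows the silver holder near (263,190), the large stand with its ball near (338,241), the bottle at (390,220), the pot at (278,268) and the tray with the tube at (429,300). The green holder at (180,230) and the small stand at (357,198) are look-alikes. The top view agrees: holder (448,255), ball (315,253), tube (219,278).

Run:
```python
from h import *
a=cap("scene"); S={}
L={"ball_center":(.55,.02),"holder_grip":(.52,-.24),"slot_seat":(.5,-.21),"lever_tip":(.6,-.33),"tube_mid":(.49,.22),"jar":(.52,.32),"bottle":(.43,.06),"pot":(.66,.02),"caddy":(.44,.32)}
for l in L:
    S[l]=[k["location"] for k in pinpoint(l,"scene")]
b=cap("top")
for l,g in L.items():
    best=None
    for p in S[l]:
        for q in [k["location"] for k in pinpoint(l,"top")]:
            x,e=tri([ray(a,p),ray(b,q)])
            d=np.hypot(*(x[:2]-g))
            if best is None or d<best[0]: best=(d,x,e)
    if best: print(l,np.round(best[1],4),np.round(best[2],1))
```

```text
ball_center [0.5379 0.0284 0.0644] [6. 6.]
holder_grip [ 0.5201 -0.2352  0.0652] [0.1 0.1]
slot_seat [ 0.4992 -0.2051  0.0584] [3.1 3.1]
lever_tip [ 0.6076 -0.3165  0.0789] [0.4 0.4]
tube_mid [0.4928 0.2303 0.0389] [0.4 0.4]
jar [0.5147 0.3175 0.0035] [0.2 0.2]
bottle [0.4171 0.0471 0.0052] [0.4 0.4]
pot [ 0.6594 -0.0057  0.0034] [1.5 1.5]
caddy [0.4197 0.3208 0.0043] [1.2 1.2]
```

Call:
move_arm(
  targets=[
    [[5, 3, -1], [0, 0, 0]],
    [[10, 6, -2], [0, 0, 0]],
    [[15, 9, -3], [0, 0, 0]],
    [[20, 12, -4], [0, 0, 0]],
    [[24, 15, -5], [0, 0, 0]],
  ],
  jaw=8.5,
)

```text
time_s: 3.58
tcp_pos: [0.3734, 0.4396, 0.2527]
eef_rot: [-180.0, -0.0, -15.6]
contact_force: [0.4, 0.2, -0.3]
gripper_width: 0.0853
gripper_force: 0.0
```

Call:
move_arm(
  targets=[
    [[2.2, 4.1, 0], [0, 0, 0]],
    [[4.4, 8.2, 0], [0, 0, 0]],
    [[6.6, 12.3, 0], [0, 0, 0]],
    [[8.8, 16.4, 0], [0, 0, 0]],
    [[10.8, 20.4, 0], [0, 0, 0]],
  ],
)

```text
time_s: 4.2
tcp_pos: [0.4216, 0.2143, 0.2525]
eef_rot: [-180.0, -0.0, -15.6]
contact_force: [0.9, -0.1, 0.6]
gripper_width: 0.085
gripper_force: 0.0
```

Call:
move_arm(
  targets=[
    [[2.2, 4.1, 0], [0, 0, 0]],
    [[4.4, 8.2, 0], [0, 0, 0]],
    [[6.6, 12.3, 0], [0, 0, 0]],
    [[8.8, 16.4, 0], [0, 0, 0]],
    [[10.8, 20.4, 0], [0, 0, 0]],
  ],
)

```text
time_s: 4.82
tcp_pos: [0.4708, -0.0113, 0.2525]
eef_rot: [-180.0, -0.0, -15.6]
contact_force: [-0.0, 0.2, 0.4]
gripper_width: 0.085
gripper_force: 0.0
```

Call:
move_arm(
  targets=[
    [[2.2, 4.1, 0], [0, 0, 0.1]],
    [[4.4, 8.2, 0], [0, 0, 0.2]],
    [[6.6, 12.3, 0], [0, 0, 0.3]],
    [[8.8, 16.4, 0], [0, 0, 0.42]],
    [[10.8, 20.4, 0], [0, 0, 0.53]],
  ],
)

```text
time_s: 5.45
tcp_pos: [0.5202, -0.2369, 0.2523]
eef_rot: [-180.0, -0.0, -46.2]
contact_force: [0.9, 0.5, -0.5]
gripper_width: 0.0851
gripper_force: 0.0
```

Run:
```python
from h import *
s=r.get_state();print(s["time_s"],s["tcp_pos"],s["eef_rot"],s["joints"])
c=cap("wrist");im=c["image"].copy()
for l in ["holder_grip","slot_seat","lever_tip","cup_center"]:
    for k in pinpoint(l,"wrist")[:2]:
        v,u=k["location"];cv2.circle(im,(int(u),int(v)),3,(0,0,255),-1);cv2.putText(im,l,(int(u)+5,int(v)),0,.45,(0,0,255),1)
        z={"holder_grip":.072,"slot_seat":.057,"lever_tip":.085,"cup_center":.025}[l]
        print(l,k["score"],(v,u),atz(c,k["location"],z))
cv2.imwrite("pics/w1.png",im)
```

```text
5.45 [ 0.52017099 -0.23691515  0.2523182 ] [-1.79984531e+02 -2.04644975e-02 -4.61645216e+01] [-4.87921823e+00  9.15019657e+00 -8.16646334e+00  1.96855510e-03
 -7.26577561e+01  4.87141130e+01]
holder_grip 0.97 (49.0, 130.0) [ 0.77983913 -0.22757679  0.072     ]
holder_grip 0.86 (208.5, 312.6) [ 0.52163992 -0.23292327  0.072     ]
slot_seat 0.94 (238.5, 309.6) [ 0.49909889 -0.20439397  0.057     ]
slot_seat 0.72 (22.3, 130.5) [ 0.81048675 -0.24714201  0.057     ]
lever_tip 0.82 (145.1, 158.5) [ 0.67974959 -0.17752776  0.085     ]
lever_tip 0.8 (95.1, 309.0) [ 0.60062888 -0.31095031  0.085     ]
cup_center 0.97 (83.9, 154.8) [ 0.74930457 -0.20776466  0.025     ]
cup_center 0.85 (167.9, 313.7) [ 0.54553243 -0.25889081  0.025     ]
```

View pics/w1.png

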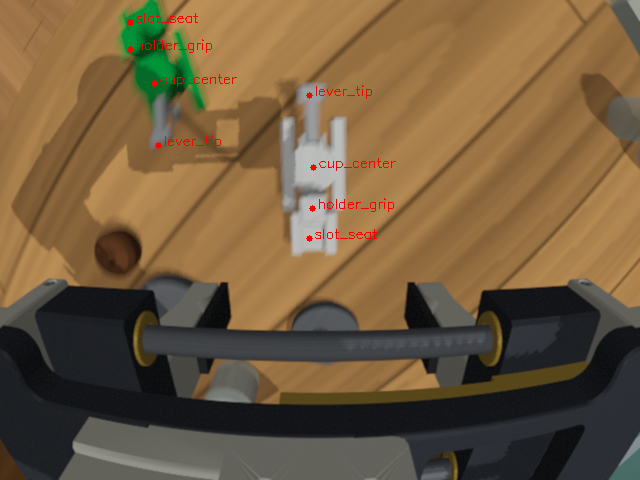

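The view shows the silver holder vertical in the image: grip at (313,208), lever tip at (309,95), aligned with the tool.

Call:
move_arm(
  targets=[
    [[-0.1, -0.3, 5], [0, 0, 0]],
    [[-0.1, -0.3, 10], [0, 0, 0]],
    [[-0.1, -0.3, 14.5], [0, 0, 0]],
    [[-0.1, -0.3, 17.5], [0, 0, 0]],
    [[-0.1, -0.3, 19.4], [0, 0, 0]],
  ],
)

```text
time_s: 6.32
tcp_pos: [0.5208, -0.231, 0.057]
eef_rot: [180.0, 0.1, -45.8]
contact_force: [-0.2, 0.0, -0.0]
gripper_width: 0.0848
gripper_force: 0.0
```

Call:
move_arm(
  targets=[
    [[0, 0, 0], [0, 0, 0]],
    [[0, 0, 0], [0, 0, 0]],
    [[0, 0, 0], [0, 0, 0]],
    [[0, 0, 0], [0, 0, 0]],
    [[0, 0, 0], [0, 0, 0]],
  ],
  jaw=1.5,
  squeeze=45,
)

```text
time_s: 6.95
tcp_pos: [0.5216, -0.2325, 0.0586]
eef_rot: [-180.0, -0.0, -45.9]
contact_force: [0.1, -1.0, -0.8]
gripper_width: 0.0406
gripper_force: 0.0
```

Run:
```python
from h import *
s=r.get_state();print(s)
c=cap("top");
for l in ["ball_center","pot","bottle"]:
    for k in pinpoint(l,"top")[:2]: print(l,k["location"],atz(c,k["location"],.055 if 'ball' in l else 0))
for n in ["ball_center"]:
    for k in outline_of(n,"top"): 
        m=k["mask"];e=cv2.fitEllipse(np.argwhere(m)[:,::-1].astype(np.float32)) ;print(n,k["box"],m.sum(),e,atz(c,e[0][::-1],.03))
c=cap("scene");
for k in pinpoint("ball_center","scene"): print(k["location"],atz(c,k["location"],.055))
```

```text
{'time_s': 6.95, 'joints': array([-4.39883444e+00,  1.85359043e+01, -2.31258712e+01,  1.35517222e-04,
       -4.82981299e+01,  4.84553963e+01]), 'qd': array([-0.10279693,  0.22254598, -0.15182304,  0.05996245,  0.11645534,
       -0.08907593]), 'joint_torque': array([ 5.16406260e-02, -4.96723473e+01,  2.34230357e+01,  5.52477747e+00,
        8.41138023e-02,  3.00438705e-04]), 'tcp_pos': array([ 0.52158172, -0.23249022,  0.05858142]), 'eef_rot': array([-1.79973485e+02, -3.00755922e-02, -4.59433550e+01]), 'contact_force': array([ 0.09601894, -0.96313794, -0.8480306 ]), 'moment': array([ 0.03576334, -0.02438462, -0.00261991]), 'gripper_force': 0.0, 'gripper_width': 0.04057948353476856}
ball_center [249.1, 312.8] [0.54899544 0.02955332 0.055     ]
bottle [312.0, 305.3] [0.42181861 0.0456761  0.        ]
ball_center [283.0, 224.1, 322.7, 285.7] 1634 ((303.7703552246094, 258.2447814941406), (33.985477447509766, 48.92650604248047), 165.76260375976562) [0.53348863 0.0490677  0.03      ]
ball_center [207.3, 270.6, 228.8, 283.6] 258 ((218.50611877441406, 278.44879150390625), (12.878547668457031, 17.712770462036133), 115.37725830078125) [0.48970746 0.22821638 0.03      ]
[241.7, 337.8] [0.53836606 0.02480607 0.055     ]
```

Call:
move_arm(
  targets=[
    [[0, 0, 0], [0, 0, 0]],
    [[0, 0, 0], [0, 0, 0]],
    [[0, 0, 0], [0, 0, 0]],
    [[0, 0, 0], [0, 0, 0]],
    [[0, 0, 0], [0, 0, 0]],
  ],
)

```text
time_s: 7.92
tcp_pos: [0.5221, -0.2324, 0.0586]
eef_rot: [-180.0, -0.1, -45.9]
contact_force: [2.3, 4.7, 5.2]
gripper_width: 0.0236
gripper_force: 45.1
```

Call:
move_arm(
  targets=[
    [[0, 0, -1], [0, 0, 0]],
    [[0, 0, -3], [0, 0, 0]],
    [[0, 0, -7], [0, 0, 0]],
    [[0, 0, -12], [0, 0, 0]],
    [[0, 0, -17], [0, 0, 0]],
  ],
)

```text
time_s: 8.55
tcp_pos: [0.519, -0.2324, 0.2282]
eef_rot: [179.8, 0.2, -46.0]
contact_force: [1.0, 0.8, -7.2]
gripper_width: 0.0234
gripper_force: 44.9
```

Call:
move_arm(
  targets=[
    [[-2.1, -3.4, 0], [0, 0, 0.13]],
    [[-4.2, -6.8, 0], [0, 0, 0.26]],
    [[-6.3, -10.2, 0], [0, 0, 0.39]],
    [[-8.4, -13.6, 0], [0, 0, 0.52]],
    [[-10.5, -17.1, 0], [0, 0, 0.65]],
  ],
)

```text
time_s: 9.18
tcp_pos: [0.5693, -0.0376, 0.2268]
eef_rot: [179.7, -0.0, -83.5]
contact_force: [0.6, 0.4, -5.6]
gripper_width: 0.0237
gripper_force: 44.9
```

Call:
move_arm(
  targets=[
    [[-4, -1.5, 0], [0, 0, 0.13]],
    [[-8, -3, 0], [0, 0, 0.26]],
    [[-12, -4.5, 0], [0, 0, 0.39]],
    [[-16, -6, 0], [0, 0, 0.52]],
    [[-18.8, -7.3, 0], [0, 0, 0.64]],
  ],
)

```text
time_s: 9.8
tcp_pos: [0.6199, 0.1579, 0.2264]
eef_rot: [179.8, -0.2, -120.1]
contact_force: [0.5, -0.7, -5.5]
gripper_width: 0.0236
gripper_force: 44.9
```

Run:
```python
from h import *
s=r.get_state();print(s["time_s"],s["tcp_pos"],s["eef_rot"],s["joints"])
c=cap("wrist");im=c["image"].copy()
for l in ["ball_center","holder_grip","slot_seat","lever_tip","cup_center","bottle","pot"]:
    for k in pinpoint(l,"wrist")[:2]:
        v,u=k["location"];cv2.circle(im,(int(u),int(v)),3,(0,0,255),-1);cv2.putText(im,l,(int(u)+5,int(v)),0,.45,(0,0,255),1)
        z=s["tcp_pos"][2]-.058+{"holder_grip":.072,"slot_seat":.057,"lever_tip":.085,"cup_center":.025}.get(l,0)
        if l=="ball_center": z=.055
        if l in("pot","bottle"):z=0
        print(l,k["score"],(v,u),atz(c,k["location"],z))
cv2.imwrite("pics/w2.png",im)
```

```text
9.8 [0.61993592 0.15791734 0.22640783] [ 179.83642617   -0.21602057 -120.0838241 ] [ 3.17097316e+01  1.66503736e+01 -1.73084205e+00 -4.42403023e-02
 -7.18864705e+01 -6.17800115e+01]
ball_center 0.72 (51.9, 320.7) [0.54003729 0.02758268 0.055     ]
ball_center 0.23 (203.9, 457.3) [0.49194887 0.22318456 0.055     ]
holder_grip 0.89 (294.1, 318.7) [0.61960604 0.15857875 0.24040783]
holder_grip 0.57 (3.9, 20.8) [ 0.68194766 -0.07385583  0.24040783]
slot_seat 0.88 (19.1, 15.8) [ 0.69891823 -0.08166698  0.22540783]
lever_tip 0.79 (54.0, 312.5) [0.56571797 0.06018874 0.25340783]
lever_tip 0.73 (203.5, 316.3) [0.59612142 0.11571032 0.25340783]
cup_center 0.64 (206.0, 317.3) [0.60267178 0.12831129 0.19340783]
cup_center 0.6 (7.2, 66.8) [ 0.67710549 -0.08054502  0.19340783]
pot 0.82 (92.8, 212.3) [ 0.65817734 -0.00549587  0.        ]
```

View pics/w2.png

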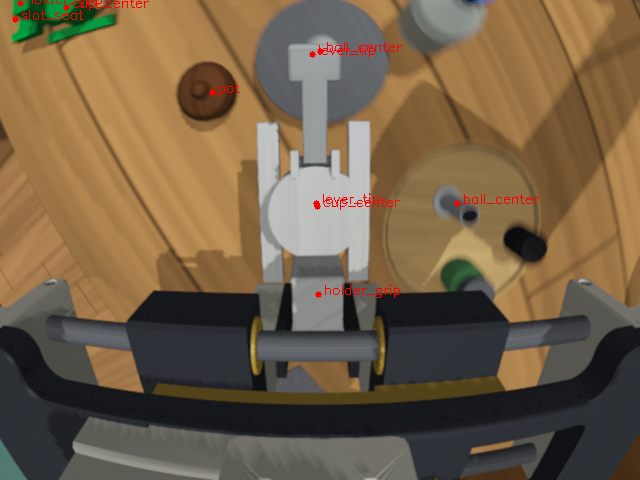

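The ball, at (320,50), is partly behind the raised lever paddle. The holder hangs straight, with its socket disc at about (313,211). I'll rectify the platform plane and the socket-top plane to measure both.

```bash
cat >> h.py <<'E'
def rect(c,cx,cy,z,half,n=400,yaw=0):
    "pixel (row i,col j): col along dir yaw, row down = -perp"
    a=np.radians(yaw);ex=np.array([np.cos(a),np.sin(a)]);ey=np.array([-ex[1],ex[0]])
    g=(np.arange(n)-n/2)/(n/2)*half
    X=cx+g[None,:]*ex[0]-g[:,None]*ey[0];Y=cy+g[None,:]*ex[1]-g[:,None]*ey[1]
    K=np.array(c["intrinsics"]);T=np.array(c["camera_from_world"])
    P=np.stack([X,Y,np.full_like(X,z)],-1)@T[:3,:3].T+T[:3,3];x,y,w=P[...,0],-P[...,1],-P[...,2]
    h=np.hypot(x,y);s=np.arctan2(h,w)/h if c["fish"] else 1/w
    return cv2.remap(c["image"],(K[0,0]*x*s+K[0,2]).astype(np.float32),(K[1,1]*y*s+K[1,2]).astype(np.float32),cv2.INTER_LINEAR)
E
python3 - <<'E'
from h import *
c=cap("wrist");s=r.get_state();p=s["tcp_pos"];yaw=s["eef_rot"][2]
A=rect(c,.540,.0276,.03,.1)
a=np.radians(yaw);cc=p[:2]+.038*np.array([np.cos(a),np.sin(a)])
B=rect(c,*cc,p[2]-.0586+.049,.06,yaw=yaw)
g=cv2.GaussianBlur(cv2.cvtColor(A,cv2.COLOR_BGR2GRAY),(5,5),0)
# radial edge fit for platform
sat=cv2.cvtColor(A,cv2.COLOR_BGR2HSV)[...,1]
sat=cv2.GaussianBlur(sat,(5,5),0)
best=[]
th=np.radians(np.arange(0,360,3))
S=sat.astype(float)
def sc(q):
    o=0
    def smp(rad):
        j=q[0]+rad*np.cos(th);i=q[1]+rad*np.sin(th)
        return cv2.remap(sat.astype(np.float32),j.astype(np.float32)[None],i.astype(np.float32)[None],cv2.INTER_LINEAR)[0]
    return np.minimum(smp(q[2]+4)-smp(q[2]-4),80).mean()
R_=[(sc((j,i,rad)),j,i,rad) for j in range(180,222) for i in range(180,222) for rad in range(130,143,1)]
b=max(R_);print(b,"platform ctr",.540+(b[1]-200)*.0005,.0276-(b[2]-200)*.0005, "r",b[3]*.5)
cv2.circle(A,(b[1],b[2]),b[3],(0,0,255),1);cv2.circle(B,(200,200),2,(0,0,255),-1);cv2.line(B,(0,200),(399,200),(0,255,0),1)
cv2.imwrite("pics/rect2.png",np.hstack([A,B]))
E
```

```text
(np.float32(64.58505), 200, 202, 134) platform ctr 0.54 0.0266 r 67.0
```

View pics/rect2.png

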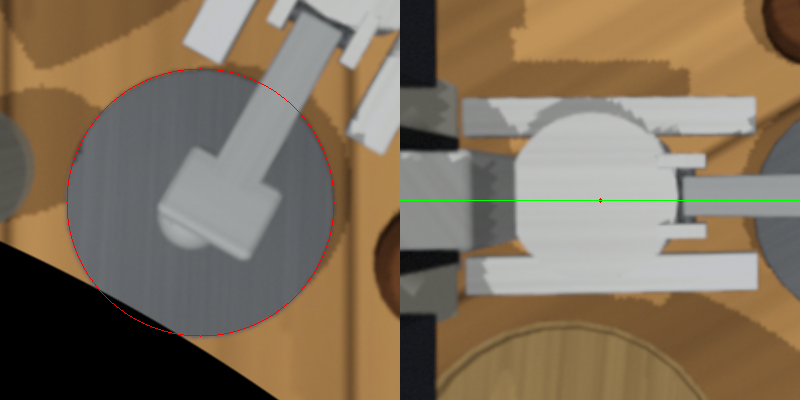

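Left panel: the fitted platform circle is centred on (0.540, 0.0266). Right panel: the socket disc is centred about 1.8 mm short of nominal along tool x. The offsets are small, so I'm going above the ball.

Call:
move_arm(
  targets=[
    [[3, 0.1, 0], [0, 0, 0]],
    [[6, 0.2, 0], [0, 0, 0]],
    [[9, 0.3, 0], [0, 0, 0]],
    [[11, 0.4, 0], [0, 0, 0]],
    [[11.7, 0.4, 0], [0, 0, 0]],
  ],
)

```text
time_s: 10.88
tcp_pos: [0.5592, 0.0567, 0.2287]
eef_rot: [-180.0, 0.0, -119.9]
contact_force: [0.1, 1.2, -4.9]
gripper_width: 0.0237
gripper_force: 44.9
```

Call:
move_arm(
  targets=[
    [[0, 0, 2], [0, 0, 0]],
    [[0, 0, 4], [0, 0, 0]],
    [[0, 0, 6], [0, 0, 0]],
    [[0, 0, 7.6], [0, 0, 0]],
    [[0, 0, 7.6], [0, 0, 0]],
  ],
)

```text
time_s: 11.5
tcp_pos: [0.5592, 0.0577, 0.1509]
eef_rot: [179.9, -0.1, -119.9]
contact_force: [-0.0, 0.5, -4.6]
gripper_width: 0.0237
gripper_force: 44.9
```

Run:
```python
from h import *
s=r.get_state();print(s["time_s"],s["tcp_pos"],s["eef_rot"],s["contact_force"])
ims=[]
for n in ["scene","top"]:
    c=cap(n);v,u=map(int,proj(c,(.54,.03,.1)));ims.append(cv2.resize(c["image"][v-60:v+60,u-60:u+60],(400,400),interpolation=cv2.INTER_CUBIC))
    for l in ["cup_center","ball_center"]:
        print(n,l,[(np.round(k["location"]),round(k["score"],2),proj(c,(.54,.027,.055)),proj(c,(.54,.027,s["tcp_pos"][2]-.0336))) for k in pinpoint(l,n)])
cv2.imwrite("pics/m3.png",np.hstack(ims))
```

```text
11.5 [0.55915896 0.05765197 0.15090488] [ 1.79911176e+02 -1.12322369e-01 -1.19852253e+02] [-0.01473041  0.49396548 -4.64750287]
scene cup_center [(array([226., 190.]), 0.76, (np.float64(242.62453484756955), np.float64(337.8220968363998)), (np.float64(217.82117140031343), np.float64(338.6460325195875))), (array([220., 337.]), 0.67, (np.float64(242.62453484756955), np.float64(337.8220968363998)), (np.float64(217.82117140031343), np.float64(338.6460325195875)))]
scene ball_center [(array([188., 353.]), 0.84, (np.float64(242.62453484756955), np.float64(337.8220968363998)), (np.float64(217.82117140031343), np.float64(338.6460325195875))), (array([239., 339.]), 0.81, (np.float64(242.62453484756955), np.float64(337.8220968363998)), (np.float64(217.82117140031343), np.float64(338.6460325195875)))]
top cup_center [(array([247., 316.]), 0.82, (np.float64(253.38859235056083), np.float64(313.99916272731156)), (np.float64(248.3050347612814), np.float64(313.45813571408775))), (array([160., 424.]), 0.79, (np.float64(253.38859235056083), np.float64(313.99916272731156)), (np.float64(248.3050347612814), np.float64(313.45813571408775)))]
top ball_center [(array([330., 380.]), 0.62, (np.float64(253.38859235056083), np.float64(313.99916272731156)), (np.float64(248.3050347612814), np.float64(313.45813571408775))), (array([251., 315.]), 0.61, (np.float64(253.38859235056083), np.float64(313.99916272731156)), (np.float64(248.3050347612814), np.float64(313.45813571408775)))]
```

View pics/m3.png

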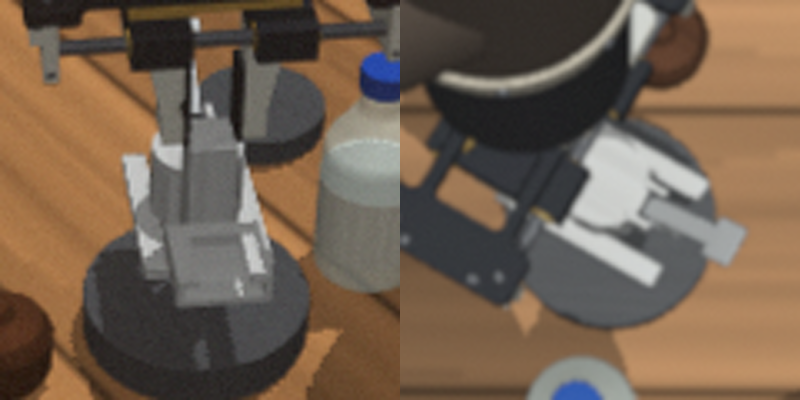

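Left (scene): the holder hangs upright above the platform, between the bottle and the pot. Right (top): the socket disc sits over the platform centre. I'm lowering it gently.

Call:
move_arm(
  targets=[
    [[0, 0, 0.8], [0, 0, 0]],
    [[0, 0, 1.4], [0, 0, 0]],
    [[0, 0, 1.9], [0, 0, 0]],
    [[0, 0, 2.3], [0, 0, 0]],
    [[0, 0, 2.6], [0, 0, 0]],
  ],
)

```text
time_s: 12.42
tcp_pos: [0.5597, 0.0578, 0.1259]
eef_rot: [180.0, -0.0, -119.8]
contact_force: [-0.0, -0.1, -6.3]
gripper_width: 0.0235
gripper_force: 44.9
```

Call:
move_arm(
  targets=[
    [[0, 0, 0.3], [0, 0, 0]],
    [[0, 0, 0.6], [0, 0, 0]],
    [[0, 0, 0.9], [0, 0, 0]],
    [[0, 0, 1.2], [0, 0, 0]],
    [[0, 0, 1.4], [0, 0, 0]],
  ],
)

```text
time_s: 13.05
tcp_pos: [0.5595, 0.0577, 0.1119]
eef_rot: [180.0, -0.0, -119.9]
contact_force: [-1.2, 0.5, -4.7]
gripper_width: 0.0237
gripper_force: 44.9
```

Call:
move_arm(
  targets=[
    [[0, 0, 0.5], [0, 0, 0]],
    [[0, 0, 0.9], [0, 0, 0]],
    [[0, 0, 1.3], [0, 0, 0]],
    [[0, 0, 1.6], [0, 0, 0]],
    [[0, 0, 1.9], [0, 0, 0]],
  ],
)

```text
time_s: 13.68
tcp_pos: [0.5597, 0.0578, 0.093]
eef_rot: [180.0, -0.0, -119.9]
contact_force: [-0.4, 0.2, -4.6]
gripper_width: 0.0234
gripper_force: 44.9
```

Call:
move_arm(
  targets=[
    [[0, 0, 0.1], [0, 0, 0]],
    [[0, 0, 0.2], [0, 0, 0]],
    [[0, 0, 0.3], [0, 0, 0]],
    [[0, 0, 0.4], [0, 0, 0]],
    [[0, 0, 0.4], [0, 0, 0]],
  ],
)

```text
time_s: 14.3
tcp_pos: [0.5597, 0.0577, 0.0891]
eef_rot: [180.0, -0.0, -119.9]
contact_force: [-1.9, -0.5, -5.2]
gripper_width: 0.0235
gripper_force: 44.9
```

Call:
move_arm(
  targets=[
    [[0, 0, 0.05], [0, 0, 0]],
    [[0, 0, 0.1], [0, 0, 0]],
    [[0, 0, 0.15], [0, 0, 0]],
    [[0, 0, 0.15], [0, 0, 0]],
  ],
)

```text
time_s: 14.8
tcp_pos: [0.5601, 0.0577, 0.0881]
eef_rot: [-180.0, 0.0, -119.8]
contact_force: [-1.3, -1.0, -1.2]
gripper_width: 0.0238
gripper_force: 44.9
```

Call:
move_arm(
  targets=[
    [[0, 0, 0.05], [0, 0, 0]],
    [[0, 0, 0.05], [0, 0, 0]],
  ],
)

```text
time_s: 15.05
tcp_pos: [0.5604, 0.0577, 0.0879]
eef_rot: [-179.9, 0.0, -119.8]
contact_force: [-1.9, -2.3, 3.9]
gripper_width: 0.0239
gripper_force: 45.0
```

Call:
move_arm(
  targets=[
    [[0, 0, 0.05], [0, 0, 0]],
    [[0, 0, 0.05], [0, 0, 0]],
    [[0, 0, 0.05], [0, 0, 0]],
    [[0, 0, 0.05], [0, 0, 0]],
    [[0, 0, 0.05], [0, 0, 0]],
  ],
  jaw=5.5,
)

```text
time_s: 15.68
tcp_pos: [0.5597, 0.0578, 0.0866]
eef_rot: [180.0, 0.0, -119.8]
contact_force: [-0.1, -0.7, 0.4]
gripper_width: 0.0547
gripper_force: 0.0
```

Call:
move_arm(
  targets=[
    [[0, 0, -3], [0, 0, 0]],
    [[0, 0, -7], [0, 0, 0]],
    [[0, 0, -11], [0, 0, 0]],
    [[0, 0, -14], [0, 0, 0]],
    [[0, 0, -14], [0, 0, 0]],
  ],
  jaw=0,
)

```text
time_s: 16.3
tcp_pos: [0.5612, 0.0582, 0.2295]
eef_rot: [-179.8, 0.2, -119.8]
contact_force: [0.4, 0.2, -0.4]
gripper_width: 0.0108
gripper_force: 0.0
```

Run:
```python
from h import *
s=r.get_state();print(s["time_s"],s["tcp_pos"],s["eef_rot"],s["contact_force"],s["gripper_width"])
c=cap("wrist");im=c["image"].copy()
for l in ["ball_center","holder_grip","slot_seat","lever_tip","cup_center","bottle"]:
    for k in pinpoint(l,"wrist")[:2]:
        v,u=k["location"];cv2.circle(im,(int(u),int(v)),2,(0,0,255),-1);cv2.putText(im,l,(int(u)+5,int(v)),0,.45,(0,0,255),1)
        z=.03+{"holder_grip":.072,"slot_seat":.057,"lever_tip":.085,"cup_center":.025}.get(l,0)
        if l in("bottle",):z=0
        print(l,k["score"],(v,u),atz(c,k["location"],z))
cv2.imwrite("pics/w4.png",im)
```

```text
16.3 [0.56115731 0.05816945 0.22949834] [-179.80465977    0.21956998 -119.83686865] [ 0.42271376  0.21088209 -0.43962217] 0.010809479095297956
holder_grip 0.88 (220.5, 317.9) [0.56103131 0.05834671 0.102     ]
holder_grip 0.88 (96.4, 19.9) [ 0.76022185 -0.21471606  0.102     ]
slot_seat 0.77 (103.2, 13.1) [ 0.78517149 -0.22567787  0.087     ]
slot_seat 0.63 (251.0, 319.2) [0.57651559 0.0877584  0.087     ]
lever_tip 0.74 (76.7, 90.5) [ 0.66721435 -0.16200649  0.115     ]
lever_tip 0.55 (83.8, 314.7) [ 0.50632662 -0.04204703  0.115     ]
cup_center 0.79 (95.2, 66.0) [ 0.73551164 -0.19670975  0.055     ]
cup_center 0.71 (170.5, 319.4) [0.54128964 0.02671504 0.055     ]
bottle 0.77 (121.6, 422.2) [0.41636762 0.03983988 0.        ]
```

View pics/w4.png

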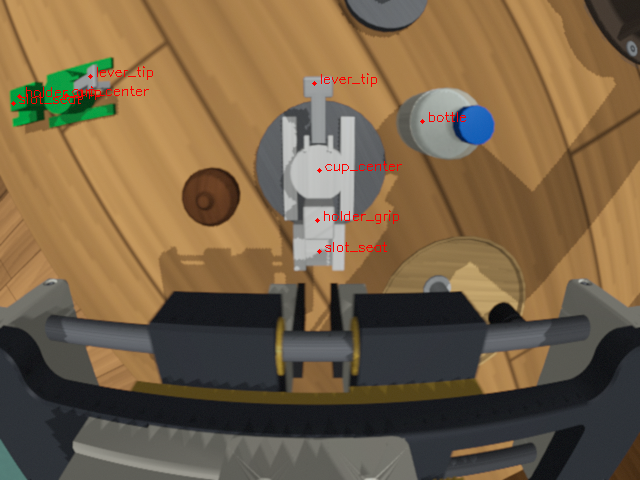

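The holder stands on the platform with its socket at (319,170) and yaw about 60°, as planned. The lever is raised at (315,84), with the pot on the left and the bottle on the right undisturbed. Next I turn the closed gripper along the holder's axis and go above the lever.

Call:
move_arm(
  targets=[
    [[3, 0, 0], [0, 0, -0.18]],
    [[6, 0.1, 0], [0, 0, -0.36]],
    [[9, 0.1, 0], [0, 0, -0.54]],
    [[11, 0.2, 0], [0, 0, -0.72]],
    [[11, 0.2, 0], [0, 0, -0.87]],
  ],
)

```text
time_s: 17.27
tcp_pos: [0.5023, -0.0377, 0.2264]
eef_rot: [180.0, 0.0, -69.8]
contact_force: [0.4, 1.3, -0.2]
gripper_width: -0.0001
gripper_force: 0.0
```

Call:
move_arm(
  targets=[
    [[0, 0, 0], [0, 0, -0.18]],
    [[0, 0, 2], [0, 0, -0.36]],
    [[0, 0, 5], [0, 0, -0.54]],
    [[0, 0, 8], [0, 0, -0.7]],
    [[0, 0, 9], [0, 0, -0.7]],
  ],
)

```text
time_s: 17.9
tcp_pos: [0.502, -0.037, 0.1347]
eef_rot: [179.9, 0.1, -30.0]
contact_force: [-0.2, -0.5, 0.3]
gripper_width: 0.0002
gripper_force: 0.0
```

Run:
```python
from h import *
s=r.get_state();p=s["tcp_pos"];print(s["time_s"],p,s["eef_rot"],s["contact_force"],s["gripper_width"])
ex=np.array([.5,.866]);ey=np.array([-.866,.5]);d=p[:2]-[.5405,.0265];print(d@ex,d@ey)
c=cap("wrist");im=c["image"].copy()
for l in ["lever_tip","cup_center"]:
    for k in pinpoint(l,"wrist")[:2]:print(l,k["score"],k["location"],atz(c,k["location"],.115 if l=="lever_tip" else .055))
cv2.imwrite("pics/w5.png",im)
```

```text
17.9 [ 0.50197031 -0.03695846  0.13474893] [ 1.79859656e+02  1.46846826e-01 -2.99698569e+01] [-0.22831462 -0.48967903  0.30218003] 0.00023462637825296875
-0.07421987331358809 0.0016374763965945616
lever_tip 0.57 [255.7, 321.8] [ 0.50616667 -0.04340157  0.115     ]
cup_center 0.85 [231.6, 217.1] [0.54218032 0.02559821 0.055     ]
```

View pics/w5.png

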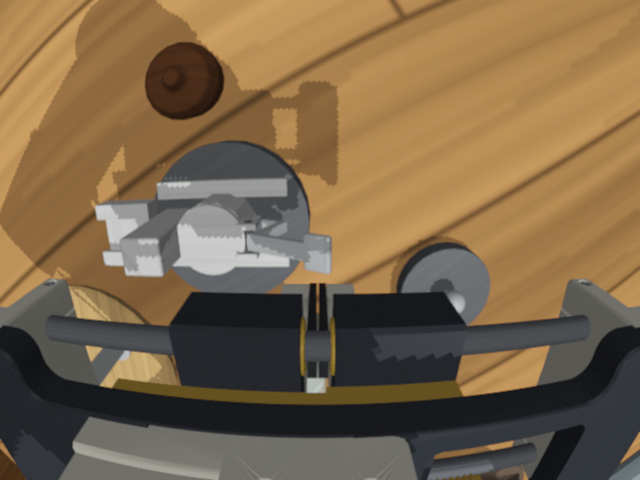

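The closed fingertips at (318,290) hang just beyond the lever paddle at (320,253) in this slanted view, so they are nearly above it. I'm pressing along the tip's arc.

Call:
move_arm(
  targets=[
    [[0.3, 0, 1], [0, 0, 0]],
    [[0.3, 0, 2], [0, 0, 0]],
    [[0.3, 0.2, 2.6], [0, 0, 0]],
    [[0.3, 0.4, 3.2], [0, 0, 0]],
    [[0.3, 0.5, 3.8], [0, 0, 0]],
  ],
)

```text
time_s: 18.68
tcp_pos: [0.5033, -0.0426, 0.0984]
eef_rot: [-180.0, -0.0, -29.9]
contact_force: [-0.6, 0.9, -0.3]
gripper_width: 0.0005
gripper_force: 0.0
```

Call:
move_arm(
  targets=[
    [[0, 0.1, 0.5], [0, 0, 0]],
    [[0, 0.2, 0.8], [0, 0, 0]],
    [[0, 0.2, 1.1], [0, 0, 0]],
    [[0, 0.2, 1.3], [0, 0, 0]],
    [[0, 0.2, 1.4], [0, 0, 0]],
  ],
)

```text
time_s: 19.3
tcp_pos: [0.5023, -0.0444, 0.0847]
eef_rot: [180.0, -0.0, -29.9]
contact_force: [-1.2, -1.5, 2.0]
gripper_width: 0.0008
gripper_force: 1.2
```

Call:
move_arm(
  targets=[
    [[0, 0, 0.1], [0, 0, 0]],
    [[0, 0, 0.2], [0, 0, 0]],
    [[0, 0, 0.3], [0, 0, 0]],
    [[0, 0, 0.4], [0, 0, 0]],
  ],
)

```text
time_s: 19.8
tcp_pos: [0.5025, -0.044, 0.0806]
eef_rot: [-180.0, -0.0, -29.9]
contact_force: [0.2, -0.6, 1.1]
gripper_width: 0.0004
gripper_force: 0.6
```

Run:
```python
from h import *
c=cap("wrist");A=cv2.resize(c["image"][170:350,220:420],(500,450),interpolation=cv2.INTER_CUBIC)
c=cap("scene");v,u=map(int,proj(c,(.52,0,.08)));B=cv2.resize(c["image"][v-50:v+50,u-33:u+34],(300,450),interpolation=cv2.INTER_CUBIC)
cv2.imwrite("pics/m6.png",np.hstack([A,B]))
```

```text
(no output)
```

View pics/m6.png

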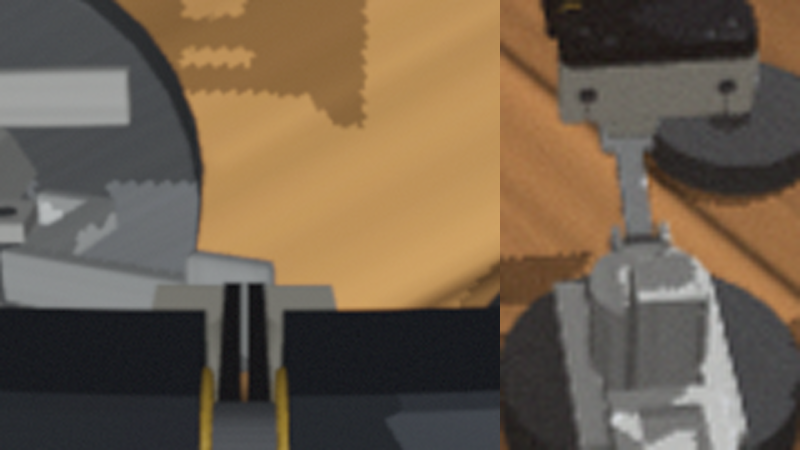

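The fingers rest on the paddle (crop (230,268)), and the lever looks nearly level. I'll press on until the force rises.

Call:
move_arm(
  targets=[
    [[0, 0, 0.1], [0, 0, 0]],
    [[0, 0, 0.2], [0, 0, 0]],
    [[0, 0, 0.3], [0, 0, 0]],
  ],
)

```text
time_s: 20.27
tcp_pos: [0.5024, -0.0442, 0.0776]
eef_rot: [-180.0, -0.0, -29.9]
contact_force: [-0.4, 0.0, 1.4]
gripper_width: 0.0004
gripper_force: 0.6
```

Call:
move_arm(
  targets=[
    [[0, 0, 0.1], [0, 0, 0]],
    [[0, 0, 0.2], [0, 0, 0]],
    [[0, 0, 0.2], [0, 0, 0]],
  ],
)

```text
time_s: 20.65
tcp_pos: [0.5023, -0.0442, 0.0755]
eef_rot: [180.0, 0.0, -29.9]
contact_force: [0.3, -0.6, 0.7]
gripper_width: 0.0005
gripper_force: 0.2
```

Call:
move_arm(
  targets=[
    [[0, 0, -2], [0, 0, 0]],
    [[0, -2, -6], [0, 0, 0]],
    [[0, -5, -10], [0, 0, 0]],
    [[0, -5, -10], [0, 0, 0]],
  ],
)

```text
time_s: 21.15
tcp_pos: [0.5302, 0.001, 0.1788]
eef_rot: [-179.7, -0.3, -29.8]
contact_force: [0.0, -0.4, -0.2]
gripper_width: 0.0002
gripper_force: 0.0
```

Run:
```python
from h import *
s=r.get_state();p=s["tcp_pos"];print(s["time_s"],p,s["eef_rot"],s["contact_force"])
c=cap("wrist")
for l in ["lever_tip","cup_center","holder_grip","slot_seat"]:
    for k in pinpoint(l,"wrist")[:2]:print(l,k["score"],k["location"],atz(c,k["location"],{"lever_tip":.082,"holder_grip":.102,"slot_seat":.087,"cup_center":.055}[l]))
A=cv2.resize(c["image"][140:320,150:390],(560,420),interpolation=cv2.INTER_CUBIC)
c=cap("scene");v,u=map(int,proj(c,(.52,0,.08)));B=cv2.resize(c["image"][v-60:v+60,u-34:u+34],(238,420),interpolation=cv2.INTER_CUBIC)
cv2.imwrite("pics/m7.png",np.hstack([A,B]))
```

```text
21.15 [0.5302239 0.0009713 0.1788345] [-179.73842808   -0.26323626  -29.79304081] [ 0.01650466 -0.42132576 -0.15810375]
lever_tip 0.69 [238.6, 392.7] [ 0.4942912  -0.04825126  0.082     ]
cup_center 0.69 [221.4, 286.4] [0.54324924 0.02347818 0.055     ]
holder_grip 0.65 [240.4, 228.6] [0.56108352 0.05895593 0.102     ]
slot_seat 0.76 [234.6, 187.2] [0.58022436 0.09235135 0.087     ]
```

View pics/m7.png

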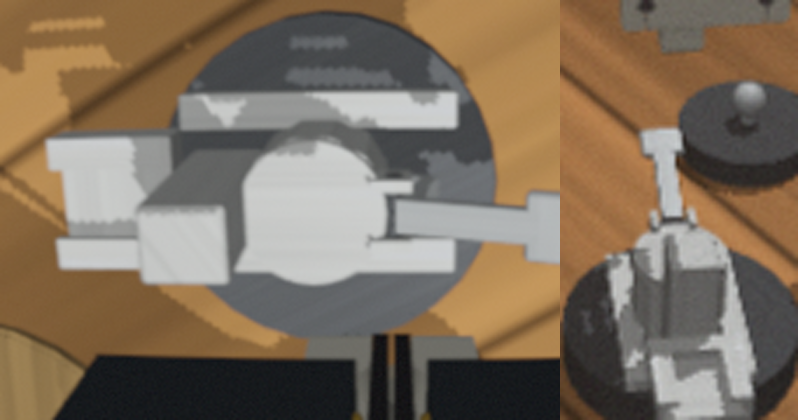

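Run:
```python
from h import *
rays={}
for n in ["wrist","scene","top"]:
    c=cap(n)
    for l in ["lever_tip"]:
        for k in pinpoint(l,n)[:3]:
            q=atz(c,k["location"],.09)
            if np.hypot(*(q[:2]-[.5,-.045]))<.04: rays[n]=ray(c,k["location"]);print(n,k["score"],np.round(k["location"]),q,"exp down",np.round(proj(c,(.4973,-.0499,.082))),"up",np.round(proj(c,(.5016,-.0425,.1146))))
            
print(tri(list(rays.values())))
```

```text
wrist 0.77 [238. 388.] [ 0.49640637 -0.04699064  0.09      ] exp down [232. 389.] up [246. 385.]
scene 0.53 [200. 329.] [ 0.49974137 -0.05557247  0.09      ] exp down [204. 332.] up [194. 333.]
top 0.39 [269. 350.] [ 0.50356871 -0.04602847  0.09      ] exp down [273. 352.] up [268. 349.]
(array([ 0.50262427, -0.04683112,  0.09806397]), [np.float64(2.97197273329198), np.float64(3.267568156999864), np.float64(1.2837133489866703)])
```

The lever is only about half down (tip z ≈ 0.098), so the fingers slipped off its end. I'll press again closer to the hinge.

Call:
move_arm(
  targets=[
    [[-0.2, 2.2, 2], [0, 0, 0]],
    [[-0.2, 4.2, 4], [0, 0, 0]],
    [[-0.2, 4.2, 6], [0, 0, 0]],
    [[-0.2, 4.2, 7], [0, 0, 0]],
    [[-0.2, 4.2, 7.5], [0, 0, 0]],
  ],
)

```text
time_s: 22.38
tcp_pos: [0.5047, -0.0362, 0.1004]
eef_rot: [180.0, 0.0, -29.9]
contact_force: [0.4, 0.1, 0.9]
gripper_width: 0.0004
gripper_force: 0.0
```

Call:
move_arm(
  targets=[
    [[0, 0, 0.4], [0, 0, 0]],
    [[0, 0, 0.8], [0, 0, 0]],
    [[0, 0.1, 1.2], [0, 0, 0]],
    [[0, 0.1, 1.5], [0, 0, 0]],
    [[0, 0.1, 1.7], [0, 0, 0]],
  ],
)

```text
time_s: 23.0
tcp_pos: [0.5041, -0.0371, 0.0835]
eef_rot: [180.0, 0.0, -29.9]
contact_force: [-0.3, 0.6, 0.7]
gripper_width: 0.0002
gripper_force: 0.0
```

Call:
move_arm(
  targets=[
    [[0, 0, 0.1], [0, 0, 0]],
    [[0, 0, 0.2], [0, 0, 0]],
    [[0, 0, 0.3], [0, 0, 0]],
  ],
)

```text
time_s: 23.38
tcp_pos: [0.5042, -0.0371, 0.0807]
eef_rot: [-180.0, -0.0, -29.9]
contact_force: [0.8, -0.3, 0.1]
gripper_width: 0.0004
gripper_force: 0.0
```

Call:
move_arm(
  targets=[
    [[0, 0, 0.1], [0, 0, 0]],
    [[0, 0, 0.2], [0, 0, 0]],
    [[0, 0, 0.3], [0, 0, 0]],
    [[0, 0, 0.4], [0, 0, 0]],
    [[0, 0, 0.5], [0, 0, 0]],
  ],
)

```text
time_s: 24.0
tcp_pos: [0.5041, -0.0371, 0.0756]
eef_rot: [-180.0, -0.0, -29.9]
contact_force: [-0.2, -0.2, 0.5]
gripper_width: 0.0003
gripper_force: 0.0
```

Run:
```python
from h import *
print(r.get_state()["contact_force"])
c=cap("wrist");A=cv2.resize(c["image"][150:340,190:430],(532,420),interpolation=cv2.INTER_CUBIC)
c=cap("scene");v,u=map(int,proj(c,(.51,-.03,.08)));B=cv2.resize(c["image"][v-50:v+50,u-31:u+32],(265,420),interpolation=cv2.INTER_CUBIC)
cv2.imwrite("pics/m8.png",np.hstack([A,B]))
```

```text
[-0.22524954 -0.23215182  0.48751366]
```

View pics/m8.png

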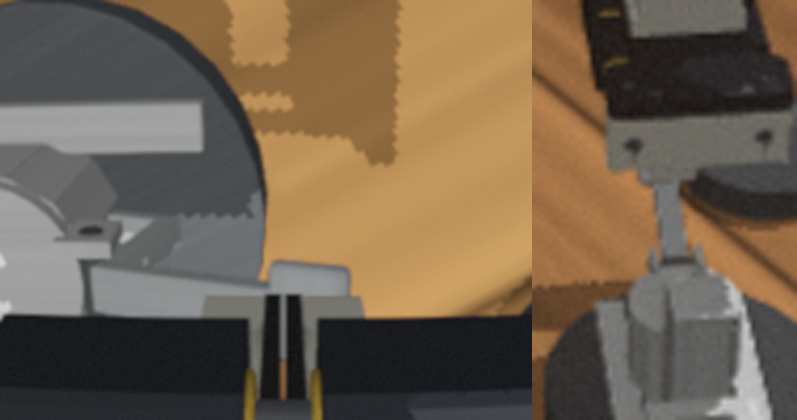

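Run:
```python
from h import *
from scipy.optimize import least_squares
c=cap("wrist");s=r.get_state();print(s["tcp_pos"],"tcp px",proj(c,s["tcp_pos"]))
def pt(yaw,cx,cy,L,y,th,off=.006):
    a=np.radians(yaw);x=-.028-L*np.cos(th)+off*np.sin(th);z=.076+L*np.sin(th)+off*np.cos(th)
    return (cx+x*np.cos(a)-y*np.sin(a),cy+x*np.sin(a)+y*np.cos(a),z)
for yaw in (58,60,62):
  for th in (0,.1,.2,.3,.4,.593):
    print(yaw,th,"end corner near (exp 271,348):",np.round(proj(c,pt(yaw,.5413,.0263,.064,-.012,th)),1),"far",np.round(proj(c,pt(yaw,.5413,.0263,.064,.012,th)),1))
```

```text
[ 0.50407385 -0.03713475  0.07560735] tcp px (np.float64(280.6232379684858), np.float64(315.7525986269765))
58 0 end corner near (exp 271,348): [269.1 352.5] far [310.3 349.3]
58 0.1 end corner near (exp 271,348): [273.9 351.8] far [316.1 348.4]
58 0.2 end corner near (exp 271,348): [278.9 349.7] far [322.  346.3]
58 0.3 end corner near (exp 271,348): [284.  346.2] far [328.1 342.8]
58 0.4 end corner near (exp 271,348): [289.2 341. ] far [334.3 337.8]
58 0.593 end corner near (exp 271,348): [299.1 326.2] far [346.  323.7]
60 0 end corner near (exp 271,348): [263.2 352. ] far [305.  350.4]
60 0.1 end corner near (exp 271,348): [267.9 351.3] far [310.7 349.6]
60 0.2 end corner near (exp 271,348): [272.9 349.2] far [316.7 347.5]
60 0.3 end corner near (exp 271,348): [278.  345.6] far [322.8 344. ]
60 0.4 end corner near (exp 271,348): [283.2 340.3] far [329.1 338.9]
60 0.593 end corner near (exp 271,348): [293.4 325.4] far [341.  324.8]
62 0 end corner near (exp 271,348): [257.3 351.3] far [299.7 351.3]
62 0.1 end corner near (exp 271,348): [261.9 350.6] far [305.3 350.5]
62 0.2 end corner near (exp 271,348): [266.8 348.4] far [311.3 348.4]
62 0.3 end corner near (exp 271,348): [271.9 344.7] far [317.4 344.9]
62 0.4 end corner near (exp 271,348): [277.2 339.4] far [323.7 339.9]
62 0.593 end corner near (exp 271,348): [287.6 324.3] far [336.  325.7]
```

Model fit: the lever is now 0 to 0.2 rad above level, and there is still no firm contact force. I'll keep pressing in small steps until it stops.

Call:
move_arm(
  targets=[
    [[0.3, 0, 0.15], [0, 0, 0]],
    [[0.4, 0, 0.3], [0, 0, 0]],
    [[0.4, 0, 0.45], [0, 0, 0]],
    [[0.4, 0, 0.6], [0, 0, 0]],
  ],
)

```text
time_s: 24.65
tcp_pos: [0.5077, -0.0392, 0.0696]
eef_rot: [180.0, -0.0, -29.9]
contact_force: [-0.3, -0.7, 2.2]
gripper_width: 0.0004
gripper_force: 0.6
```

Call:
move_arm(
  targets=[
    [[0, 0, 0.15], [0, 0, 0]],
    [[0, 0, 0.3], [0, 0, 0]],
    [[0, 0, 0.4], [0, 0, 0]],
  ],
)

```text
time_s: 25.02
tcp_pos: [0.5075, -0.0391, 0.0656]
eef_rot: [180.0, 0.0, -29.9]
contact_force: [0.8, -0.0, 1.2]
gripper_width: 0.0006
gripper_force: 0.6
```

Call:
move_arm(
  targets=[
    [[0, 0, 0.15], [0, 0, 0]],
    [[0, 0, 0.3], [0, 0, 0]],
    [[0, 0, 0.3], [0, 0, 0]],
  ],
)

```text
time_s: 25.4
tcp_pos: [0.5075, -0.0391, 0.0625]
eef_rot: [180.0, 0.0, -29.9]
contact_force: [0.4, -0.3, 0.4]
gripper_width: 0.0005
gripper_force: 0.0
```

Call:
move_arm(
  targets=[
    [[0, 0, 0.15], [0, 0, 0]],
    [[0, 0, 0.2], [0, 0, 0]],
    [[0, 0, 0.2], [0, 0, 0]],
  ],
)

```text
time_s: 25.78
tcp_pos: [0.5076, -0.0391, 0.0606]
eef_rot: [-180.0, 0.0, -29.9]
contact_force: [-0.7, -0.2, 0.7]
gripper_width: 0.0006
gripper_force: 0.2
```

Call:
move_arm(
  targets=[
    [[0, 0, -4], [0, 0, 0]],
    [[0, 0, -9], [0, 0, 0]],
    [[5, -4, -13], [0, 0, 0]],
    [[10, -5, -13], [0, 0, 0]],
    [[10, -5, -13], [0, 0, 0]],
  ],
)

```text
time_s: 26.4
tcp_pos: [0.6224, -0.046, 0.1896]
eef_rot: [180.0, 0.0, -30.0]
contact_force: [-2.4, 0.8, -1.9]
gripper_width: 0.0005
gripper_force: 0.0
```

```bash
cat > look.py <<'E'
from h import *
import pickle,os,sys
c=cap("wrist");d={"c":c}
for l in ["lever_tip","cup_center","holder_grip","slot_seat","ball_center"]:
    d[l]=[k["location"] for k in pinpoint(l,"wrist")]
pickle.dump(d,open(sys.argv[1],"wb"));print(r.get_state()["tcp_pos"],{k:np.round(v).tolist() for k,v in d.items() if k!="c"})
E
python3 look.py a.pkl
```

```text
[ 0.61840315 -0.04547686  0.19093501] {'lever_tip': [[79.0, 422.0]], 'cup_center': [[17.0, 399.0]], 'holder_grip': [], 'slot_seat': [], 'ball_center': [[363.0, 462.0]]}
```

Call:
move_arm(
  targets=[
    [[-5, 0, 0], [0, 0, 0]],
    [[-10, 0, 0], [0, 0, 0]],
    [[-15, 0, 0], [0, 0, 0]],
    [[-20, 0, 0], [0, 0, 0]],
    [[-20, 0, 0], [0, 0, 0]],
  ],
)

```text
time_s: 27.32
tcp_pos: [0.4432, 0.055, 0.1917]
eef_rot: [-179.8, -0.0, -29.7]
contact_force: [0.8, -0.4, -0.0]
gripper_width: 0.0005
gripper_force: 0.0
```

```bash
python3 look.py b.pkl
python3 - <<'E'
from h import *
import pickle
a=pickle.load(open("a.pkl","rb"));b=pickle.load(open("b.pkl","rb"))
for l in ["lever_tip","cup_center","holder_grip","slot_seat"]:
    o=[]
    for p in a[l]:
        for q in b[l]:
            x,e=tri([ray(a["c"],p),ray(b["c"],q)]);o.append((max(e),np.round(x,4).tolist()))
    if o: print(l,sorted(o)[:2])
E
```

```text
[0.44624379 0.05373359 0.19052334] {'lever_tip': [[104.0, 401.0]], 'cup_center': [[105.0, 292.0]], 'holder_grip': [[99.0, 232.0]], 'slot_seat': [[102.0, 192.0]], 'ball_center': [[188.0, 490.0]]}
lever_tip [(np.float64(68.77119164898731), [0.6697, 0.4069, 2.028])]
cup_center [(np.float64(77.79667483187116), [0.5625, 0.0175, 0.7125])]
```

Call:
move_arm(
  targets=[
    [[5, 0, 0], [0, 0, 0]],
    [[9, 0, 0], [0, 0, 0]],
    [[9, 0, 0], [0, 0, 0]],
  ],
)

```text
time_s: 28.0
tcp_pos: [0.5257, 0.0074, 0.1892]
eef_rot: [179.9, 0.1, -30.1]
contact_force: [-0.7, 1.0, 0.1]
gripper_width: 0.0006
gripper_force: 0.0
```

```bash
python3 look.py a.pkl
python3 - <<'E'
from h import *
import pickle
a=pickle.load(open("a.pkl","rb"));b=pickle.load(open("b.pkl","rb"))
for l in ["lever_tip","cup_center","holder_grip","slot_seat"]:
    o=[]
    for p in a[l]:
        for q in b[l]:
            x,e=tri([ray(a["c"],p),ray(b["c"],q)]);o.append((round(max(e),2),np.round(x,4).tolist()))
    if o: print(l,sorted(o)[:2])
E
```

```text
[0.52343712 0.00939826 0.19080167] {'lever_tip': [[222.0, 398.0]], 'cup_center': [[211.0, 290.0]], 'holder_grip': [[226.0, 236.0]], 'slot_seat': [[222.0, 195.0]], 'ball_center': [[277.0, 479.0]]}
lever_tip [(np.float64(0.72), [0.4968, -0.0512, 0.0861])]
cup_center [(np.float64(0.8), [0.5399, 0.0256, 0.0441])]
holder_grip [(np.float64(0.65), [0.5616, 0.0571, 0.1037])]
slot_seat [(np.float64(0.49), [0.5803, 0.0889, 0.0899])]
```

Triangulation from two wrist positions gives lever tip z ≈ 0.086. Points of known height read about 2 mm high, so the lever is almost fully down. One more firm press will confirm it.

Call:
move_arm(
  targets=[
    [[0.6, 3, 3], [0, 0, 0]],
    [[1, 5, 7], [0, 0, 0]],
    [[1, 5, 10.5], [0, 0, 0]],
    [[1, 5, 12.4], [0, 0, 0]],
    [[1, 5, 12.8], [0, 0, 0]],
  ],
)

```text
time_s: 28.92
tcp_pos: [0.5066, -0.039, 0.062]
eef_rot: [179.9, 0.1, -29.9]
contact_force: [-0.2, -0.3, 0.7]
gripper_width: 0.0005
gripper_force: 0.0
```

Call:
move_arm(
  targets=[
    [[0, 0, 0.15], [0, 0, 0]],
    [[0, 0, 0.3], [0, 0, 0]],
    [[0, 0, 0.3], [0, 0, 0]],
  ],
)

```text
time_s: 29.3
tcp_pos: [0.5083, -0.0388, 0.0605]
eef_rot: [-179.9, -0.1, -29.9]
contact_force: [-0.0, 1.4, 1.6]
gripper_width: 0.0006
gripper_force: 0.5
```

Call:
move_arm(
  targets=[
    [[0, 0, 0.15], [0, 0, 0]],
    [[0, 0, 0.2], [0, 0, 0]],
    [[0, 0, 0.2], [0, 0, 0]],
  ],
)

```text
time_s: 29.68
tcp_pos: [0.508, -0.0391, 0.0579]
eef_rot: [-180.0, -0.0, -29.9]
contact_force: [1.1, 0.2, 1.5]
gripper_width: 0.0003
gripper_force: 1.0
```

```bash
python3 -c "
from h import *
print(r.grip_point_offset, r.get_state())"
```

```text
-0.0188 {'time_s': 29.675, 'joints': array([ 1.77228463e+01,  1.34327740e+01, -3.08438411e+01,  1.17809024e-02,
       -4.56809425e+01,  4.23772659e+01]), 'qd': array([-0.00886348,  0.10951667, -0.03574862,  0.00260884,  0.00956771,
        0.05842472]), 'joint_torque': array([-1.58272013e-01, -4.04751277e+01,  2.09469992e+01,  4.84533414e+00,
       -3.25155174e-01, -5.68935320e-04]), 'tcp_pos': array([ 0.50801023, -0.03906851,  0.05787959]), 'eef_rot': array([-1.79974332e+02, -3.48371602e-02, -2.98916679e+01]), 'contact_force': array([1.09897307, 0.16374929, 1.53785919]), 'moment': array([ 0.13704799, -0.38101094, -0.01670751]), 'gripper_force': 1.022879641493546, 'gripper_width': 0.0003467410479435042}
```

Call:
move_arm(
  targets=[
    [[0, 0.2, 0.1], [0, 0, 0]],
    [[0, 0.2, 0.2], [0, 0, 0]],
    [[0, 0.2, 0.3], [0, 0, 0]],
  ],
)

```text
time_s: 30.05
tcp_pos: [0.5075, -0.0408, 0.0564]
eef_rot: [-180.0, -0.1, -29.8]
contact_force: [-5.9, 2.3, 23.9]
gripper_width: 0.0001
gripper_force: 12.1
```

```bash
python3 -c "
from h import *
s=r.get_state();print(s['contact_force'],s['moment'],s['gripper_force'])
c=cap('wrist');g=c['image']
for v in range(256,300,2): print(v,' '.join('%3d/%3d'%(g[v,u].mean(),int(g[v,u,2])-int(g[v,u,0])) for u in range(280,362,8)))
"
```

```text
[-5.94645004  2.30159878 23.86097178] [0.80566093 2.33176943 0.09299545] 12.053418117575347
256  78/ -5  77/ -5  78/ -4  64/ -5 141/ 98 139/100 138/ 99 139/100 143/101 146/101 148/103
258  76/ -4  77/ -4  78/ -4  69/ -5 140/ 99 139/ 99 139/ 99 141/100 144/101 146/104 148/103
260  77/ -4  78/ -5  76/ -4  71/ -4 140/ 98 139/ 98 139/100 143/101 146/101 148/104 149/104
262  78/ -4  77/ -3  78/ -4  74/ -5 139/100 139/ 99 141/101 145/ 99 147/102 149/103 149/102
264  78/ -3  77/ -6  77/ -7  73/ -5 137/100 139/100 143/100 145/101 148/103 149/102 148/103
266  89/ -4  79/ -5  78/ -5  78/ -6 138/ 98 142/ 99 144/101 146/103 148/102 149/102 147/104
268 106/ -6 105/ -8 101/ -5 104/ -8 139/100 142/101 146/102 146/103 149/104 148/103 148/104
270 113/ -6 113/ -9 113/ -8 112/ -8 141/101 144/100 146/101 148/104 148/102 148/105 147/103
272 116/ -7 112/ -7 113/ -7 110/ -8 142/101 145/101 147/103 149/104 149/104 147/104 147/101
274 113/ -8 113/ -6 114/ -7 109/ -8 143/101 148/101 148/103 150/102 147/105 147/103 146/100
276 112/ -6 113/ -7 112/ -6 109/ -7 145/101 148/103 150/103 149/103 148/105 147/102 144/
[... 315 characters left out ...]
  23/  2  23/ -2 120/  5 117/  5 118/  5 120/  2 143/102
286 112/ -5 116/  8 117/  9 117/  8  19/ -3  23/ -1 116/  7 116/  7 116/  8 118/  6 145/101
288 111/ -5 116/  7 116/  8 117/  8  24/ -3  19/ -2 116/  7 116/  7 116/  8 116/  7 146/101
290 105/  0 115/  9 116/  9 117/  9  20/ -2  22/ -3 115/  8 116/  8 117/  8 117/  8 147/102
292 102/  1 115/  8 114/  9 116/  8  22/ -2  19/ -1 117/  8 114/  8 114/  7 112/  7 144/102
294  44/ -3  51/  0  51/  1 116/  9  25/  0  22/ -1 115/  8  54/  0  49/  1  48/  0  61/ 42
296  28/ -7  27/ -8  28/ -7 115/  8  23/ -2  21/  0 113/  8  27/ -6  23/ -5  27/ -8  27/ -9
298  28/ -6  30/ -7  29/ -8 114/  8  23/ -3  21/ -1 100/  7  27/ -7  28/ -8  29/ -5  26/ -5
```

Firm stop reached: 24 N with the load on the finger pads, so the lever is against its end. I'll retract and check numerically from two views.

Call:
move_arm(
  targets=[
    [[0, 0, -3], [0, 0, 0]],
    [[-0.5, -2, -8], [0, 0, 0]],
    [[-1, -5.2, -12], [0, 0, 0]],
    [[-1, -5.2, -13.4], [0, 0, 0]],
    [[-1, -5.2, -13.4], [0, 0, 0]],
  ],
  jaw=8,
)

```text
time_s: 30.72
tcp_pos: [0.5235, 0.0092, 0.1887]
eef_rot: [-180.0, 0.0, -29.9]
contact_force: [-0.9, 0.3, -0.7]
gripper_width: 0.0447
gripper_force: 0.0
```

```bash
python3 look.py a.pkl
```

```text
[0.52310265 0.00857957 0.18750358] {'lever_tip': [[219.0, 395.0], [207.0, 291.0]], 'cup_center': [[208.0, 288.0]], 'holder_grip': [[220.0, 235.0], [83.0, 262.0]], 'slot_seat': [[215.0, 196.0]], 'ball_center': [[274.0, 482.0]]}
```

Call:
move_arm(
  targets=[
    [[-5, 0, 0], [0, 0, 0]],
    [[-9, 0, 0], [0, 0, 0]],
    [[-9, 0, 0], [0, 0, 0]],
  ],
)

```text
time_s: 31.4
tcp_pos: [0.444, 0.0544, 0.1886]
eef_rot: [-180.0, 0.0, -29.8]
contact_force: [0.2, -0.3, 1.3]
gripper_width: 0.0801
gripper_force: 0.0
```

```bash
python3 look.py b.pkl
python3 - <<'E'
from h import *
import pickle
a=pickle.load(open("a.pkl","rb"));b=pickle.load(open("b.pkl","rb"))
for l in ["lever_tip","cup_center","holder_grip","slot_seat"]:
    o=[]
    for p in a[l]:
        for q in b[l]:
            x,e=tri([ray(a["c"],p),ray(b["c"],q)]);o.append((round(max(e),2),np.round(x,4).tolist()))
    if o: print(l,sorted(o)[:1])
b=cap("wrist")
for n in ["tube_mid","jar","caddy","bottle"]:
    for k in pinpoint(n,"wrist")[:2]: print(n,k["score"],np.round(k["location"]),atz(b,k["location"],.041 if n=="tube_mid" else 0.006 if n!="bottle" else 0))
E
```

```text
[0.446282   0.05371205 0.18834717] {'lever_tip': [[102.0, 399.0]], 'cup_center': [[101.0, 287.0]], 'holder_grip': [[97.0, 232.0]], 'slot_seat': [[103.0, 190.0]], 'ball_center': [[190.0, 494.0], [104.0, 401.0], [219.0, 341.0]]}
lever_tip [(np.float64(0.19), [0.4994, -0.0493, 0.0894])]
cup_center [(np.float64(0.53), [0.5439, 0.0256, 0.0584])]
holder_grip [(np.float64(0.71), [0.5633, 0.0557, 0.1045])]
slot_seat [(np.float64(0.22), [0.5819, 0.0905, 0.0819])]
tube_mid 0.78 [265. 149.] [0.48701902 0.22864205 0.041     ]
jar 0.67 [265. 146.] [0.48593899 0.25410933 0.006     ]
jar 0.66 [270.  99.] [0.51347065 0.31790623 0.006     ]
bottle 0.85 [223. 340.] [0.41742924 0.04254067 0.        ]
```

```bash
cat > fit.py <<'E'
from h import *
import pickle,sys
from scipy.optimize import differential_evolution as DE
D=[pickle.load(open(f,"rb"))["c"] for f in sys.argv[1:]]
I=[cv2.GaussianBlur(np.clip(c["image"][...,2].astype(np.float32)-c["image"][...,0],0,90),(3,3),0) for c in D]
def pj(c,P):
    K=np.array(c["intrinsics"]);T=np.array(c["camera_from_world"]);Q=P@T[:3,:3].T+T[:3,3]
    x,y,w=Q[:,0],-Q[:,1],-Q[:,2];h=np.hypot(x,y);s=np.arctan2(h,w)/h
    return K[0,0]*x*s+K[0,2],K[1,1]*y*s+K[1,2]
def samp(i,P):
    u,v=pj(D[i],P);return cv2.remap(I[i],u.astype(np.float32)[None],v.astype(np.float32)[None],cv2.INTER_LINEAR,borderValue=0)[0]
t=np.radians(np.arange(0,360,4))
def plat(p):
    o=0
    for i in range(len(D)):
        f=lambda R_:samp(i,np.stack([p[0]+R_*np.cos(t),p[1]+R_*np.sin(t),0*t+p[2]],1))
        o-=np.mean(f(.0695)-f(.0665))
    return o
rp=DE(plat,[(.53,.55),(.017,.037),(.02,.04)],seed=1,tol=1e-6);print("platform",rp.x,rp.fun)
a=np.radians(60.1)
def P(cx,cy,th,L,y,off=.006):
    x=-.028-L*np.cos(th)+off*np.sin(th);z=.076+L*np.sin(th)+off*np.cos(th)+0*L+0*y
    return np.stack([cx+x*np.cos(a)-y*np.sin(a),cy+x*np.sin(a)+y*np.cos(a),z],1)
yy=np.linspace(-.0105,.0105,15);LL=np.linspace(.0555,.0625,8)
def lev(p):
    o=0
    for i in range(len(D)):
        g=lambda L,y:samp(i,P(*p,L,y))
        o-=np.mean(g(.0655+0*yy,yy)-g(.0625+0*yy,yy))+.5*np.mean(g(LL,.0135+0*LL)-g(LL,.0105+0*LL))+.5*np.mean(g(LL,-.0135+0*LL)-g(LL,-.0105+0*LL))
    return o
rl=DE(lev,[(.533,.551),(.018,.036),(-.1,.6)],seed=1,tol=1e-6);print("lever cx,cy,th",rl.x,rl.fun, "face z at end",P(*rl.x,np.array([.06]),np.array([0.])))
for th in (-.05,0,.05,.1,.15,.2,.3):
    q=DE(lambda p:lev([p[0],p[1],th]),[(.533,.551),(.018,.036)],seed=1);print(th,q.x,round(q.fun,1))
E
python3 fit.py a.pkl b.pkl
```

```text
platform [0.53975323 0.02566756 0.02643672] -112.91468811035156
lever cx,cy,th [ 0.54291093  0.02509242 -0.01989471] -333.9881591796875 face z at end [[ 0.49899043 -0.05128768  0.08080521]]
-0.05 [0.54249867 0.02485394] -328.7
0 [0.54301112 0.02521148] -331.9
0.05 [0.54350324 0.02546213] -317.1
0.1 [0.54385947 0.0254048 ] -282.6
0.15 [0.544854   0.02487752] -246.0
0.2 [0.54593259 0.0241556 ] -236.5
0.3 [0.54681982 0.02274064] -224.1
```

The model fit gives a lever angle of about 0 above level, and the holder is where expected (cup ≈ (0.542, 0.026), yaw 60°). Now the tube.

Call:
move_arm(
  targets=[
    [[-0.5, -2.4, 0], [0, 0, 0.18]],
    [[-1, -4.8, 0], [0, 0, 0.36]],
    [[-1.5, -7.2, 0], [0, 0, 0.54]],
    [[-2, -9.6, 0], [0, 0, 0.72]],
    [[-2.4, -11.7, 0], [0, 0, 0.9]],
  ],
  jaw=6,
)

```text
time_s: 32.58
tcp_pos: [0.4836, 0.1682, 0.1885]
eef_rot: [180.0, -0.0, -81.8]
contact_force: [0.2, -0.2, -0.1]
gripper_width: 0.0602
gripper_force: 0.0
```

Call:
move_arm(
  targets=[
    [[-2.5, -1.2, 0], [0, 0, 0.17]],
    [[-5, -2.4, 0], [0, 0, 0.34]],
    [[-8, -4, 0], [0, 0, 0.51]],
    [[-10.7, -5.4, 0], [0, 0, 0.67]],
    [[-10.7, -5.4, 0], [0, 0, 0.67]],
  ],
)

```text
time_s: 33.2
tcp_pos: [0.5213, 0.2828, 0.1878]
eef_rot: [180.0, -0.1, -119.9]
contact_force: [-0.6, -0.7, -0.2]
gripper_width: 0.06
gripper_force: 0.0
```

```bash
cat > tube.py <<'E'
from h import *
s=r.get_state();print(s["time_s"],s["tcp_pos"],s["eef_rot"])
c=cap("wrist")
for k in pinpoint("tube_mid","wrist")[:2]: print(k["score"],np.round(k["location"]),atz(c,k["location"],.041),ray(c,k["location"]))
for k in outline_of("tube_mid","wrist")[:1]: print("box",k["box"],k["mask"].sum(),[atz(c,(k["box"][i],(k["box"][0]+k["box"][2])/2),.01) for i in(1,3)])
for n in ["jar","caddy","slot_seat","cup_center","holder_grip"]:
    for k in pinpoint(n,"wrist")[:1]: print(n,k["score"],np.round(k["location"]),atz(c,k["location"],{"slot_seat":.087,"holder_grip":.102,"cup_center":.055}.get(n,.006)))
E
python3 tube.py
```

```text
33.2 [0.52130989 0.28276646 0.18778246] [ 1.79989027e+02 -5.31284039e-02 -1.19863082e+02]
0.74 [147. 319.] [0.48844176 0.22949127 0.041     ] (array([0.48077838, 0.21176454, 0.36971527]), array([ 0.023273  ,  0.05383447, -0.99827863]))
0.62 [ 64. 137.] [0.59347664 0.06970641 0.041     ] (array([0.48077838, 0.21176454, 0.36971527]), array([ 0.30019785, -0.37840466, -0.87560902]))
box [300.5, 129.5, 337.5, 162.1] 1010 [array([0.48115572, 0.21642593, 0.01      ]), array([0.49691016, 0.24390156, 0.01      ])]
jar 0.8 [235. 341.] [0.51424113 0.32016664 0.006     ]
caddy 0.92 [188. 418.] [0.42200865 0.31572493 0.006     ]
slot_seat 0.7 [ 61. 133.] [0.57885415 0.08449033 0.087     ]
holder_grip 0.65 [ 19. 128.] [0.56099857 0.05695221 0.102     ]
```

Tube at (0.4885, 0.2297), seen almost vertically. Descend and grip it.

Call:
move_arm(
  targets=[
    [[3, 0.1, 2], [0, 0, 0]],
    [[6.2, 0.2, 5], [0, 0, 0]],
    [[6.2, 0.2, 9], [0, 0, 0]],
    [[6.2, 0.2, 13], [0, 0, 0]],
    [[6.2, 0.2, 15.4], [0, 0, 0]],
  ],
)

```text
time_s: 34.22
tcp_pos: [0.4876, 0.2276, 0.0332]
eef_rot: [180.0, -0.1, -119.9]
contact_force: [1.0, 0.9, -0.5]
gripper_width: 0.0598
gripper_force: 0.0
```

Call:
move_arm(
  targets=[
    [[0, 0, 0], [0, 0, 0]],
    [[0, 0, 0], [0, 0, 0]],
    [[0, 0, 0], [0, 0, 0]],
    [[0, 0, 0], [0, 0, 0]],
    [[0, 0, 0], [0, 0, 0]],
  ],
  jaw=1,
  squeeze=25,
)

```text
time_s: 34.85
tcp_pos: [0.4887, 0.2289, 0.0354]
eef_rot: [-180.0, 0.1, -119.8]
contact_force: [0.5, -1.2, 3.3]
gripper_width: 0.0211
gripper_force: 25.0
```

Call:
move_arm(
  targets=[
    [[0, 0, 0], [0, 0, 0]],
    [[0, 0, 0], [0, 0, 0]],
    [[0, 0, 0], [0, 0, 0]],
  ],
)

```text
time_s: 35.22
tcp_pos: [0.4889, 0.2288, 0.0354]
eef_rot: [-180.0, 0.1, -119.8]
contact_force: [0.9, -1.1, 6.4]
gripper_width: 0.021
gripper_force: 25.0
```

Call:
move_arm(
  targets=[
    [[0, 0, -0.8], [0, 0, 0]],
    [[0, 0, -3], [0, 0, 0]],
    [[0, 0, -6], [0, 0, 0]],
    [[0, 0, -8], [0, 0, 0]],
    [[0.5, -4, -8], [0, 0, 0]],
  ],
)

```text
time_s: 35.85
tcp_pos: [0.5206, 0.2058, 0.1171]
eef_rot: [-179.9, 0.2, -119.7]
contact_force: [0.9, 0.7, -1.3]
gripper_width: 0.0213
gripper_force: 25.0
```

Call:
move_arm(
  targets=[
    [[0.3, -3, 0], [0, 0, 0]],
    [[0.6, -6, 0], [0, 0, 0]],
    [[0.9, -9, 0], [0, 0, 0]],
    [[1, -10.8, 0], [0, 0, 0]],
    [[1, -10.8, 0], [0, 0, 0]],
  ],
)

```text
time_s: 36.48
tcp_pos: [0.6094, 0.1412, 0.1142]
eef_rot: [180.0, -0.0, -119.9]
contact_force: [-0.8, -0.4, -1.4]
gripper_width: 0.0211
gripper_force: 25.0
```

```bash
cat > t2.py <<'E'
from h import *
s=r.get_state();print(s["time_s"],s["tcp_pos"],s["eef_rot"],s["contact_force"],s["gripper_width"])
c=cap("wrist");z0=s["tcp_pos"][2]-.0294
for n,z in [("tube_mid",z0+.035),("slot_seat",.087),("cup_center",.055),("holder_grip",.102),("lever_tip",.082)]:
    for k in pinpoint(n,"wrist")[:2]: print(n,k["score"],np.round(k["location"]),atz(c,k["location"],z))
ra=[]
for cam in ["scene","top"]:
    c=cap(cam);
    for k in pinpoint("tube_mid",cam)[:1]: print(cam,k["score"],k["location"],proj(c,(*s["tcp_pos"][:2],z0+.035)));ra.append(ray(c,k["location"]))
if len(ra)>1: print(tri(ra))
E
python3 t2.py
```

```text
36.475 [0.60944573 0.14117812 0.11420528] [ 1.79967450e+02 -3.92817921e-02 -1.19935793e+02] [-0.83439361 -0.39488063 -1.37421936] 0.02108340745600585
slot_seat 0.83 [162. 318.] [0.57836481 0.08850947 0.087     ]
slot_seat 0.41 [ 97. 316.] [0.5610798  0.05627433 0.087     ]
cup_center 0.56 [ 45. 318.] [0.54171193 0.02501269 0.055     ]
holder_grip 0.86 [ 97. 319.] [0.56051918 0.05809526 0.102     ]
scene 0.85 [268.5, 346.3] (np.float64(266.11976042238416), np.float64(347.41304982744225))
top 0.23 [239.9, 302.6] (np.float64(213.0151740318688), np.float64(255.6093506998159))
(array([0.56315015, 0.06210928, 0.02914002]), [np.float64(14.16812809870514), np.float64(14.168128098705246)])
```

The tube is held and in line with the slot (lateral error under 1 mm), 60 mm from its seat. Lower it to channel height and check.

Call:
move_arm(
  targets=[
    [[0, 0.1, 1], [0, 0, 0]],
    [[0, 0.1, 2], [0, 0, 0]],
    [[0, 0.1, 2.7], [0, 0, 0]],
    [[0, 0.1, 3.1], [0, 0, 0]],
    [[0, 0.1, 3.1], [0, 0, 0]],
  ],
)

```text
time_s: 37.6
tcp_pos: [0.6082, 0.1422, 0.0832]
eef_rot: [180.0, -0.0, -119.9]
contact_force: [0.2, 1.5, -2.2]
gripper_width: 0.0211
gripper_force: 25.0
```

Run:
```python
from h import *
s=r.get_state();p=s["tcp_pos"];print(s["time_s"],p,s["contact_force"])
c=cap("scene");z0=p[2]-.0294
k=outline_of("tube_mid","scene")[0];print(k["score"],k["box"],k["mask"].sum())
t=np.radians(np.arange(0,360,5))
for dz in (-.005,-.0025,0,.0025,.005):
    q=np.array([proj(c,(p[0]+.018*np.cos(a),p[1]+.018*np.sin(a),z)) for a in t for z in (z0+dz,z0+.004+dz)]);print(dz,q[:,1].min(),q[:,1].max(),q[:,0].max())
# wood/tube edge profile under flange
g=c["image"];u=int(round(proj(c,(p[0],p[1],z0))[1]));v=int(proj(c,(p[0],p[1],z0))[0])
for vv in range(v-8,v+18): print(vv,[(int(g[vv,uu].mean()),int(g[vv,uu,2])-int(g[vv,uu,0])) for uu in (u-2,u,u+2)])
```

```text
37.6 [0.60817851 0.14220636 0.0832344 ] [ 0.20925626  1.53811503 -2.23283297]
0.91 [339.4, 261.8, 357.2, 302.7] 548
-0.005 336.7551271116562 357.11933741866096 302.45874350337505
-0.0025 336.788318075378 357.18772133587584 301.4929216447309
0 336.82160559715754 357.25634106941595 300.52373393861546
0.0025 336.85500755761666 357.32519784117795 299.5511627595671
0.005 336.8885245479121 357.39429288151484 298.57519035884667
284 [(90, 2), (93, -1), (97, 0)]
285 [(95, 1), (95, 2), (96, 2)]
286 [(92, 2), (96, 1), (95, 0)]
287 [(98, 2), (96, 0), (94, 0)]
288 [(98, 1), (92, 1), (93, 2)]
289 [(95, 0), (96, 1), (93, 2)]
290 [(93, -2), (94, 0), (96, 3)]
291 [(97, 3), (97, 2), (93, -1)]
292 [(94, 3), (94, 2), (92, 1)]
293 [(95, 1), (94, 2), (98, 0)]
294 [(97, 0), (95, 0), (93, 2)]
295 [(102, 1), (96, 1), (99, 0)]
296 [(116, -1), (114, -2), (111, -2)]
297 [(121, 2), (123, -3), (119, -1)]
298 [(122, 2), (118, -2), (121, 1)]
299 [(99, 6), (108, 2), (107, 3)]
300 [(87, 31), (98, 15), (99, 24)]
301 [(79, 63), (79, 63), (90, 73)]
302 [(80, 62), (79, 63), (83, 66)]
303 [(80, 66), (83, 67), (93, 74)]
304 [(78, 67), (78, 64), (78, 63)]
305 [(80, 66), (84, 65), (96, 78)]
306 [(81, 68), (95, 74), (127, 99)]
307 [(95, 80), (129, 103), (126, 101)]
308 [(127, 104), (133, 103), (125, 100)]
309 [(127, 104), (132, 105), (134, 103)]
```

The flange height matches the prediction within 1 mm. Slide it in.

Call:
move_arm(
  targets=[
    [[0.6, 0, 0], [0, 0, 0]],
    [[1.2, 0, 0], [0, 0, 0]],
    [[1.8, 0, 0], [0, 0, 0]],
    [[2.4, 0, 0], [0, 0, 0]],
    [[2.8, 0, 0], [0, 0, 0]],
  ],
)

```text
time_s: 38.33
tcp_pos: [0.5941, 0.1176, 0.0837]
eef_rot: [-180.0, 0.0, -119.9]
contact_force: [0.1, -0.7, -0.9]
gripper_width: 0.021
gripper_force: 25.0
```

Call:
move_arm(
  targets=[
    [[0.4, 0, 0], [0, 0, 0]],
    [[0.8, 0, 0], [0, 0, 0]],
    [[1.2, 0, 0], [0, 0, 0]],
    [[1.6, 0, 0], [0, 0, 0]],
    [[1.8, 0, 0], [0, 0, 0]],
  ],
)

```text
time_s: 38.95
tcp_pos: [0.5853, 0.1022, 0.0837]
eef_rot: [180.0, -0.0, -119.9]
contact_force: [-1.1, 0.7, -1.1]
gripper_width: 0.0211
gripper_force: 25.0
```

Call:
move_arm(
  targets=[
    [[0.3, 0, 0], [0, 0, 0]],
    [[0.6, 0, 0], [0, 0, 0]],
    [[0.9, 0, 0], [0, 0, 0]],
    [[1.2, 0, 0], [0, 0, 0]],
    [[1.3, 0, 0], [0, 0, 0]],
  ],
)

```text
time_s: 39.58
tcp_pos: [0.5788, 0.091, 0.0837]
eef_rot: [180.0, -0.0, -119.9]
contact_force: [0.4, 0.2, -0.6]
gripper_width: 0.0209
gripper_force: 25.0
```

Call:
move_arm(
  targets=[
    [[0.1, 0, 0], [0, 0, 0]],
    [[0.2, 0, 0], [0, 0, 0]],
    [[0.2, 0, 0], [0, 0, 0]],
  ],
)

```text
time_s: 39.95
tcp_pos: [0.578, 0.0895, 0.0837]
eef_rot: [-180.0, 0.0, -119.9]
contact_force: [0.5, 0.6, -1.2]
gripper_width: 0.0211
gripper_force: 25.0
```

Call:
move_arm(
  targets=[
    [[0.1, 0, 0], [0, 0, 0]],
    [[0.2, 0, 0], [0, 0, 0]],
    [[0.2, 0, 0], [0, 0, 0]],
  ],
)

```text
time_s: 40.33
tcp_pos: [0.5774, 0.088, 0.084]
eef_rot: [-180.0, 0.1, -119.8]
contact_force: [1.4, 1.3, -0.8]
gripper_width: 0.0212
gripper_force: 25.0
```

Run:
```python
from h import *
s=r.get_state();p=s["tcp_pos"];print(s["time_s"],p,s["contact_force"])
c=cap("wrist")
for n,z in [("cup_center",.055),("holder_grip",.102),("lever_tip",.082)]:
    for k in pinpoint(n,"wrist")[:1]:
        q=atz(c,k["location"],z);d=q[:2]-p[:2];print(n,k["score"],q,d@[-.498,-.867],d@[-.867,.498])
```

```text
40.325 [0.5773556  0.08802487 0.08395212] [ 1.37342798  1.32747627 -0.80844404]
cup_center 0.81 [0.54051703 0.02227756 0.055     ] 0.07534852527877606 -0.0008031219871340589
holder_grip 0.81 [0.56100741 0.05786794 0.102     ] 0.0342874573496445 -0.0008442678664441275
```

Home: distance to the socket axis is about 75 mm, with light contact at the slot's end. Lower onto the shelf and release.

Call:
move_arm(
  targets=[
    [[0, 0, 0.1], [0, 0, 0]],
    [[0, 0, 0.2], [0, 0, 0]],
    [[0, 0, 0.25], [0, 0, 0]],
    [[0, 0, 0.25], [0, 0, 0]],
  ],
)

```text
time_s: 41.02
tcp_pos: [0.5775, 0.088, 0.0817]
eef_rot: [-180.0, 0.1, -119.8]
contact_force: [0.6, 2.5, 5.4]
gripper_width: 0.0209
gripper_force: 25.0
```

Call:
move_arm(
  targets=[
    [[0, 0, 0], [0, 0, 0]],
    [[0, 0, 0], [0, 0, 0]],
    [[0, 0, 0], [0, 0, 0]],
    [[0, 0, 0], [0, 0, 0]],
    [[0, 0, 0], [0, 0, 0]],
  ],
  jaw=5,
)

```text
time_s: 41.65
tcp_pos: [0.5768, 0.0876, 0.0811]
eef_rot: [180.0, -0.0, -119.9]
contact_force: [-0.2, -0.7, 0.4]
gripper_width: 0.0496
gripper_force: 0.0
```

Call:
move_arm(
  targets=[
    [[0, 0, -3], [0, 0, 0]],
    [[0, 0, -7], [0, 0, 0]],
    [[0, 0, -11], [0, 0, 0]],
    [[-4, 0, -12], [0, 0, 0]],
    [[-4, 0, -12], [0, 0, 0]],
  ],
)

```text
time_s: 42.28
tcp_pos: [0.5981, 0.1241, 0.2021]
eef_rot: [-179.9, 0.1, -119.8]
contact_force: [-1.0, -0.7, -0.8]
gripper_width: 0.0498
gripper_force: 0.0
```

```bash
python3 - <<'E'
from h import *
import pickle
s=r.get_state();p=s["tcp_pos"];print(s["time_s"],p,s["contact_force"])
c=cap("wrist");pickle.dump({"c":c},open("f1.pkl","wb"))
for n,z in [("cup_center",.055),("holder_grip",.102),("lever_tip",.082),("tube_mid",.087),("slot_seat",.087),("bottle",0),("pot",0)]:
    for k in pinpoint(n,"wrist")[:2]: print(n,k["score"],k["location"],atz(c,k["location"],z))
for k in outline_of("tube_mid","wrist")[:1]: print(k["box"])
E
python3 fit.py f1.pkl
```

```text
42.275 [0.59812252 0.12414188 0.20205649] [-1.0000134  -0.69599059 -0.78042543]
cup_center 0.94 [87.7, 318.3] [0.54057042 0.02510288 0.055     ]
cup_center 0.65 [31.9, 55.7] [ 0.73369848 -0.18726608  0.055     ]
holder_grip 0.65 [132.4, 316.2] [0.56119138 0.05776908 0.102     ]
holder_grip 0.6 [34.4, 7.3] [ 0.7605531  -0.20023458  0.102     ]
tube_mid 0.61 [178.3, 316.3] [0.57970783 0.09014863 0.087     ]
bottle 0.66 [52.4, 427.1] [0.4183677  0.03935308 0.        ]
pot 0.75 [129.8, 207.9] [ 0.65815169 -0.00194224  0.        ]
[300.9, 163.0, 334.2, 201.3]
platform [0.53907416 0.02529848 0.02537721] -59.29104995727539
lever cx,cy,th [0.54192402 0.03599873 0.59997595] -10.496620178222656 face z at end [[ 0.50496952 -0.02826712  0.11482945]]
-0.05 [0.54771889 0.03586273] -4.1
0 [0.54769311 0.03593271] -3.9
0.05 [0.54706197 0.03582757] -3.7
0.1 [0.54770744 0.03599757] -3.4
0.15 [0.54835231 0.03599444] -3.0
0.2 [0.55069464 0.03599921] -2.7
0.3 [0.55064123 0.03591474] -2.8
```

The tube stands home (76 mm from the socket axis, nominal 74.5). There is time for one more check of the lever from two views.

Call:
move_arm(
  targets=[
    [[4, 0, 0], [0, 0, 0]],
    [[8, 0, 0], [0, 0, 0]],
    [[8, 0, 0], [0, 0, 0]],
  ],
)

```text
time_s: 43.1
tcp_pos: [0.5558, 0.0511, 0.2017]
eef_rot: [-180.0, 0.0, -120.0]
contact_force: [0.1, -0.0, 0.5]
gripper_width: 0.0499
gripper_force: 0.0
```

```bash
python3 look.py a.pkl
```

```text
[0.55731917 0.05354262 0.20095457] {'lever_tip': [[83.0, 74.0], [84.0, 314.0]], 'cup_center': [[182.0, 316.0], [106.0, 51.0]], 'holder_grip': [[238.0, 317.0], [107.0, 6.0]], 'slot_seat': [[274.0, 318.0]], 'ball_center': []}
```

Call:
move_arm(
  targets=[
    [[4, 0, 0], [0, 0, 0]],
    [[8, 0, 0], [0, 0, 0]],
    [[8, 0, 0], [0, 0, 0]],
  ],
)

```text
time_s: 43.78
tcp_pos: [0.5163, -0.0175, 0.2012]
eef_rot: [180.0, -0.0, -119.9]
contact_force: [0.8, 0.6, 0.3]
gripper_width: 0.0498
gripper_force: 0.0
```

```bash
python3 look.py b.pkl; python3 fit.py a.pkl b.pkl
python3 - <<'E'
from h import *
import pickle
a=pickle.load(open("a.pkl","rb"));b=pickle.load(open("b.pkl","rb"))
for l in ["lever_tip","cup_center","holder_grip"]:
    o=[(lambda x,e:(round(max(e),2),np.round(x,4).tolist()))(*tri([ray(a["c"],p),ray(b["c"],q)])) for p in a[l] for q in b[l]]
    print(l,sorted(o)[:1])
E
```

```text
[ 0.51764543 -0.01569373  0.20097977] {'lever_tip': [[177.0, 316.0], [169.0, 78.0]], 'cup_center': [[172.0, 54.0], [267.0, 316.0]], 'holder_grip': [[326.0, 316.0], [179.0, 11.0]], 'slot_seat': [], 'ball_center': [[61.0, 398.0]]}
platform [0.53985894 0.02584728 0.02625282] -95.79771423339844
lever cx,cy,th [ 0.54266537  0.02517223 -0.05143727] -332.1669921875 face z at end [[ 0.49868423 -0.05131331  0.07890719]]
-0.05 [0.54263865 0.02519668] -331.9
0 [0.54263465 0.02502495] -325.3
0.05 [0.54245898 0.02464462] -303.2
0.1 [0.54232648 0.02438104] -269.9
0.15 [0.54241441 0.02487494] -246.6
0.2 [0.54206928 0.02453953] -238.2
0.3 [0.54150784 0.02333615] -218.8
lever_tip [(np.float64(0.1), [0.6768, -0.1743, 0.0913])]
cup_center [(np.float64(0.25), [0.5405, 0.0227, 0.0618])]
holder_grip [(np.float64(0.02), [0.7771, -0.2271, 0.0751])]
```

Relative to the platform, measured with the same bias, the lever face is 52.6 mm up against 52 mm nominal, so it is fully down. Handing in.

```bash
python3 -c "
from plant import r
print(r.close_job())"
```

```text
the job is handed in; nothing more can be done
None
```

The holder is seated on the ball with its lever down, and the tube stands home in the slot, by my last camera measurements; I handed the job in after about 44 s with no verdict returned, and I viewed 11 pictures where the limit was 10.

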